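# Scoop the sleeves out of the parts tote

## Task

Take the steel scoop by its blue grip and pick up all three loose chrome sleeves from the yellow tote in one scoopful, running the scoop along the floor so that they are trapped in the tote's corner and have to ride up into it. Tip them out low into the green tray, then set the scoop back upright on its black mat and let go. Do not touch the sleeves with the gripper or drop them from high up, and leave the end cap in the tote and everything else where it is.

Things in the scene. Friction and masses are not known exactly. Their poses are not given: they have to be found in the camera images.
- scoop: Open sheet-steel scoop, loose, about 0.3 kg, 106 wide, flat floor. Origin: underside of the floor; x points to the nose (open front), z up. Floor 3 thick, thinning to 1.6 at the straight nose edge at x = +60. Side walls 30 high from the back to x = +40, inner width 100. Back wall 42 high, inner face at x = -55. A blue grip bar runs over it, held by a blue upright on the back wall (x = -64 to -52).
- scoop_grip (a point): Point to hold on the scoop's blue grip bar: scoop frame x = -10, y = 0, z = 98 mm, near the centre of mass. The bar is level, 100 long along x (x -70 to +30), 22 wide across y, 24 high, centre line 98 above the underside; pinch it across its 22 mm width from above.
- scoop_nose (a point): Middle of the scoop's nose edge, at its underside: scoop frame x = +60, y = 0, z = 0 mm.
- tote: Yellow open tote, fixed, outside 190 (x) by 330 (y) by 65 high, walls and floor 5 thick. Origin: centre of its underside; at zero yaw x points away from the robot, y to its left. The sleeves lie in a row in the near half (about x = -34), from the right-hand end wall (y = -160) to about the middle; the left end is empty, with room to set the scoop down. An end cap stands by the far wall.
- sleeve0: Chrome tube sleeve, loose, 60 long, 30 diameter, about 70 g, lying in the yellow tote on its round side; it can roll. Origin: middle of its axis; its own x is the tube axis (at the start within about 0.2 rad of the tote's x, so it lies across the tote).
- sleeve1: Chrome tube sleeve, loose, 60 long, 30 diameter, about 70 g, lying in the yellow tote on its round side; it can roll. Origin: middle of its axis; its own x is the tube axis (at the start within about 0.2 rad of the tote's x, so it lies across the tote).
- sleeve2: Chrome tube sleeve, loose, 60 long, 30 diameter, about 70 g, lying in the yellow tote on its round side; it can roll. Origin: middle of its axis; its own x is the tube axis (at the start within about 0.2 rad of the tote's x, so it lies across the tote).
- tray: Green open tray, fixed, outside 190 (x) by 150 (y) by 45 high, walls and floor 5 thick. Origin: centre of its underside on the bench.
- mat: Black rubber mat, fixed flat on the bench, 150 (x) by 170 (y), 3 thick: the scoop's place, where it stands at the start. Origin: centre of its underside. It and the tray swap sides between episodes.
- tote_cap: Chrome end cap (a cone frustum 56 wide at the foot, 50 high), loose, standing in the yellow tote beside the far long wall, at about x = +58 mm in the tote's frame: leave it there. Origin: centre of its foot.
- cap_a: A second such end cap standing on the bench beyond the tray; leave it. Origin: centre of its foot.
- cap_b: A third such end cap, on the bench; leave it. Origin: centre of its foot.
- wash_bottle: White bottle with a red cap, 60 diameter, 160 high, on the bench; leave it. Origin: centre of its foot.
- jar: Amber jar, 64 diameter, 80 high, on the bench; leave it. Origin: centre of its foot.
- mallet: Hammer lying on the bench; leave it. Origin: centre of its underside.
Things that resemble listed ones, but are neither listed nor needed, are in the scene too. What is shaped like the sleeve2 but turquoise is not meant.

How it is judged:
By the outcome, as a careful person would: the job done as asked, in the order asked, and still so for the second after the job is handed in, with the robot touching nothing.
It also fails if it takes over 69 s, if anything falls off the work surface, if the arm or the gripper's body presses on something with over 40 N, if the wrist force passes 120 N, or if a joint passes its speed limit or range.

## Robot

A 6-joint arm with a two-finger parallel gripper is mounted at the origin on the work surface. World frame = base frame: x ahead of the robot, y to its left, z up, the work surface at z = 0. Lengths are in mm, angles in rad, forces in N, time in s.
With the tool pointing down it reaches from about 275 to 750 mm from the base axis. Payload 10.2 kg.
Tool frame: the origin (TCP) lies on the front face of the gripper's body, between the roots of the fingers; the fingertips stand 73 mm ahead of it and the grasp point (between the pads) lies ctrl.grip_depth ahead of it (ctrl.grip_depth is the distance from the TCP to the grasp point, in mm); z points along the fingers, y is the direction in which the jaws open and shut (so a half turn about z gives the same grasp; the last joint's range is limited). The gripper opens to 85 mm and grips with 20 to 120 N. Pads are 22 mm wide; open, the fingers measure 114 mm over their backs; the gripper's body (76 mm by 85 mm) begins 54 mm behind the grasp point. The pads swing forward as they close: fully open they stand 13 mm farther back than shut.
Start: joints at [1.062, 0.313, 1.498, -0, 1.331, -0.223], TCP at [148.024, 503.707, 303.894] pointing down, gripper open.
Joint ranges: [-2.94, 2.94], [-0.97, 2.17], [0.19, 2.56], [-1.23, 4.37], [0.02, 3.11], [-2.88, 2.88]. Speed limits (rad/s): [2.39, 2.39, 3.01, 3.14, 3.14, 3.14].

## Interface

Orientations are given as a unit quaternion [w, x, y, z].
In Python, from rig import readout, capture, ctrl, nets gives the robot as it stands. The module is installed in compiled form; this text tells all that it offers.
- The arm moves only by the tool apply_moves, never from a script. Its argument "targets" is a list of rows, each a list of 4 numbers: the shift along the tool's x, y, z in cm, then the turn about the tool's z in degrees. A call has 1 to 8 rows; each row shifts and turns the commanded pose from where the row before left it, along the tool's axes as they then stand; what a row does not reach is not made up. A row lasts 1/10 s, in which the tool goes at most 50 mm and 8.59 degrees, less where a joint would pass 70% of its speed; a pose out of reach is approached as far as the arm can. A call with a gripper value outside its range is refused whole. "grip" is the finger opening in cm, from 0 to 8.54, set as the call begins (left out, the last holds). The fingers move at their own pace and stop on an object; "force" is the grip in N (left out, the last holds). Time passes only in rows, so rows that do not move let the fingers close. It gives the time, the measured TCP pose, the force and the opening at its end, in the units of the state.
- readout.sense(): the state, without advancing time (a new reading comes with each control period).
- capture(name): name is "side" or "top" or "wrist"; returns a dict with "img" (400x640x3 uint8, red, green, blue), "fov_y" (degrees; the focal length in pixels is half the picture's height over the tangent of half this angle, whatever the lens; pixels are square), "cx", "cy" (the principal point, pixels), "eye" and "rotation" of the camera in the world. Camera axes: x right, y down, z forward; pixel columns grow to the right and rows downward; lengths in mm; the calibration is good to about 2 mm. The wrist camera is an equidistant fisheye: a pixel r from the principal point sees the ray r / f radians off the axis. A picture is of the moment at which its call begins. There is no depth.
- ctrl.finish_job(): hands the job in, once; it reports no verdict.
Trained networks look in the newest picture that a camera, given by its name, has taken for a name from the list of things; names that differ only in an ending like _2 or _b are one class to them, and where a whole thing is asked for, a point or a joint stands for the part that bears it (a point fixed in the world has none). Each returns a list of dicts, best first, with "score" (0 to 1); they miss things now and then, are a little off and sometimes report something else, mostly with a low value. They report only what shows in the picture. A call takes as long as a camera call. They do not tell look-alikes from the thing itself.
- nets.boxes_of(camera, target): "location" ([column, row] as shares, 0 to 1, of the picture: columns of its width, rows of its height, amid what is visible of it).
The state is a dict: "time_s": time; "joints": joint angles; "dq": joint speeds; "tau": joint torques, N m; "eef_pos": TCP position; "ee_rot": TCP orientation; "force": force on the tool from outside, world axes, zero at the start; "wrist_torque": the same for the moment, N m; "grip_width": opening from 0.0 (shut) to 1.0 (fully open).
Only numpy, scipy, OpenCV 4.12 (cv2) and the standard library are available. Lean on these libraries where they do the work, as an engineer would, in place of code of your own. Each camera call takes 0.05 s, during which the arm holds its last target.

## Working session

There is one attempt and no reset: what is moved stays moved. The work goes in short steps, Python scripts to look and compute and a tool call to move; the robot and the scene stay as the last step left them, time stands still between calls to the robot, and variables do not carry over. Pictures are saved under pics/ and viewed, and the job is handed in when it is done.

Besides the shell and the picture viewer there is one more tool, called after "Emit:" in YAML: its name, and indented under it one key for each argument. apply_moves: Moves the arm, as the interface text tells. Its arguments: {"type":"object","properties":{"targets":{"type":"array"},"grip":{"type":"number"},"force":{"type":"number"}},"required":["targets"]}

```bash
mkdir -p pics; ls; python3 - <<'E'
from rig import readout, capture, ctrl, nets
import cv2
print(readout.sense(), ctrl.grip_depth)
for n in ("side","top","wrist"):
    c=capture(n); cv2.imwrite(f"pics/{n}0.png",c["img"][:,:,::-1])
    print(n,c["fov_y"],c["cx"],c["cy"],c["eye"],c["rotation"])
    for t in ("scoop","scoop_grip","scoop_nose","tote","sleeve0","tray","mat","tote_cap"):
        print(t,[(round(d["score"],2),round(d["location"][0]*640),round(d["location"][1]*400)) for d in nets.boxes_of(n,t)])
E
```

```text
pics
{'time_s': 0.0, 'joints': array([ 1.06160247e+00,  3.13470468e-01,  1.49847821e+00, -1.63207490e-05,
        1.33097948e+00, -2.23433181e-01]), 'dq': array([-0.00021793,  0.00171114, -0.00199867, -0.00124542,  0.0001338 ,
        0.00144648]), 'tau': array([ 1.57517734e-03, -4.12275553e+01, -2.59737003e+01, -6.02413479e-05,
        4.24581769e-03,  4.11291762e-05]), 'eef_pos': array([147.93564956, 503.54591797, 303.30905531]), 'ee_rot': array([-2.31772742e-04,  1.42392732e-01,  9.89810014e-01, -6.26287430e-04]), 'force': array([-0.16026071, -0.00535272, -0.02807048]), 'wrist_torque': array([0.01386403, 0.00435566, 0.06021399]), 'grip_width': 0.999299264239314} 53.900000000000006
side 57.52247897234761 318.49843268383137 197.45425858440188 [ 420.76097996 -824.09797301  678.59347068] [-0.4371132   0.89226751 -0.10303798  0.04662524]
scoop [(0.94, 293, 184)]
scoop_grip [(0.64, 292, 187), (0.48, 323, 270)]
scoop_nose [(0.78, 294, 189)]
tote [(0.71, 322, 268)]
sleeve0 [(0.79, 312, 315), (0.74, 244, 328), (0.66, 312, 298), (0.65, 229, 289), (0.61, 304, 281), (0.59, 238, 253)]
tray [(0
[... 212 characters left out ...]
787719]
scoop [(0.59, 262, 219)]
scoop_grip [(0.78, 262, 217), (0.34, 285, 121)]
scoop_nose [(0.96, 258, 219)]
tote [(0.76, 388, 215), (0.46, 261, 219)]
sleeve0 [(0.8, 435, 281), (0.66, 396, 230), (0.66, 355, 288), (0.56, 393, 293), (0.54, 439, 226), (0.5, 418, 226), (0.42, 189, 139)]
tray [(0.8, 166, 210)]
mat [(0.83, 238, 221)]
tote_cap [(0.87, 406, 191)]
wrist 65.70646984690485 319.5345460487142 198.30256953052208 [ 75.07113032 524.93474173 373.14459093] [0.12176279 0.79071682 0.59298161 0.09117868]
scoop [(0.77, 163, 388)]
scoop_grip [(0.9, 166, 390)]
scoop_nose [(0.94, 166, 388)]
tote [(0.63, 52, 379)]
sleeve0 [(0.66, 65, 347), (0.57, 40, 341)]
tray []
mat [(0.58, 180, 375)]
tote_cap []
```

View pics/side0.png

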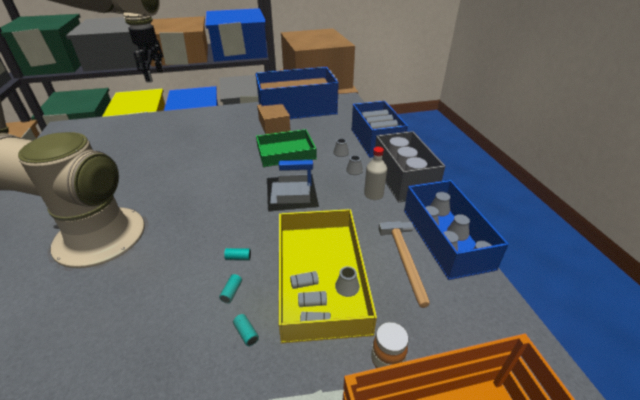

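View pics/top0.png

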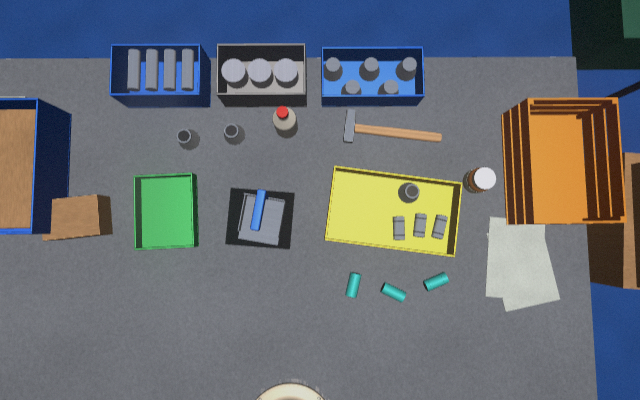

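View pics/wrist0.png

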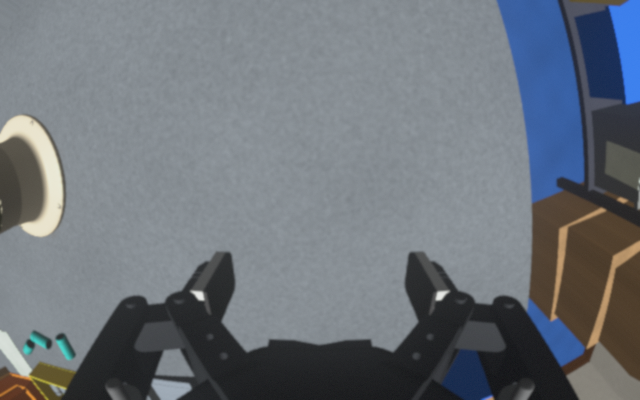

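```bash
cat > h.py <<'E'
import numpy as np, cv2
from scipy.spatial.transform import Rotation as R
from rig import readout, capture, ctrl, nets
def rot(q): return R.from_quat([q[1],q[2],q[3],q[0]]).as_matrix()
def foc(c): return 200/np.tan(np.radians(c["fov_y"])/2)
def p2w(c,u,v,z):
    d=rot(c["rotation"])@np.array([(u-c["cx"])/foc(c),(v-c["cy"])/foc(c),1]); e=np.array(c["eye"])
    return e+d*(z-e[2])/d[2]
def w2p(c,p):
    q=rot(c["rotation"]).T@(np.array(p)-c["eye"]); return np.array([c["cx"],c["cy"]])+foc(c)*q[:2]/q[2]
def save(c,name,box=None,s=1):
    im=c["img"][:,:,::-1]
    if box: im=im[box[1]:box[3],box[0]:box[2]]
    cv2.imwrite("pics/"+name+".png",cv2.resize(im,None,fx=s,fy=s,interpolation=cv2.INTER_CUBIC))
def tcp():
    s=readout.sense(); return s,s["eef_pos"],rot(s["ee_rot"])
E
python3 - <<'E'
from h import *
c=capture("top"); s=capture("side")
save(c,"top_scoop",(215,170,305,260),6); save(c,"top_tote",(320,160,470,265),5); save(s,"side_scoop",(250,125,340,215),6); save(s,"side_tote",(265,200,385,345),4)
hsv=cv2.cvtColor(c["img"],cv2.COLOR_RGB2HSV)
for n,lo,hi,z in (("tote",(22,100,80),(35,255,255),65),("tray",(50,100,40),(75,255,255),45),("bar",(100,150,100),(125,255,255),110)):
    m=cv2.inRange(hsv,lo,hi)
    if n=="bar": m[:170]=0; m[:,:215]=0;m[:,310:]=0
    k,l,st,ce=cv2.connectedComponentsWithStats(m)
    i=1+np.argmax(st[1:,4]); pts=np.argwhere(l==i)[:,::-1].astype(np.float32)
    r=cv2.minAreaRect(pts); b=cv2.boxPoints(r)
    print(n,st[i],b.round(1).tolist()); w=np.array([p2w(c,*q,z)[:2] for q in b]); print(w.round(1).tolist(), w.mean(0).round(1),np.linalg.norm(np.diff(w,axis=0),axis=1).round(1))
E
```

```text
tote [ 324  166  138   91 8173] [[323.70001220703125, 239.6999969482422], [333.5, 165.0], [464.20001220703125, 182.10000610351562], [454.3999938964844, 256.8999938964844]]
[[476.8, -93.0], [665.0, -120.1], [618.1, -451.9], [430.0, -419.7]] [ 547.5 -271.2] [190.2 335.1 190.8]
tray [ 133  173   66   77 4316] [[132.10000610351562, 174.10000610351562], [196.39999389648438, 172.5], [198.1999969482422, 247.6999969482422], [134.0, 249.3000030517578]]
[[649.1, 393.7], [651.7, 230.8], [460.4, 223.5], [458.5, 384.1]] [554.9 308. ] [162.9 191.5 160.6]
bar [250 190  16  40 245] [[249.6999969482422, 228.60000610351562], [257.1000061035156, 189.10000610351562], [265.6000061035156, 190.6999969482422], [258.20001220703125, 230.1999969482422]]
[[506.4, 84.3], [601.1, 66.8], [597.0, 46.3], [502.4, 64.0]] [551.7  65.4] [96.3 20.9 96.3]
```

View pics/top_scoop.png

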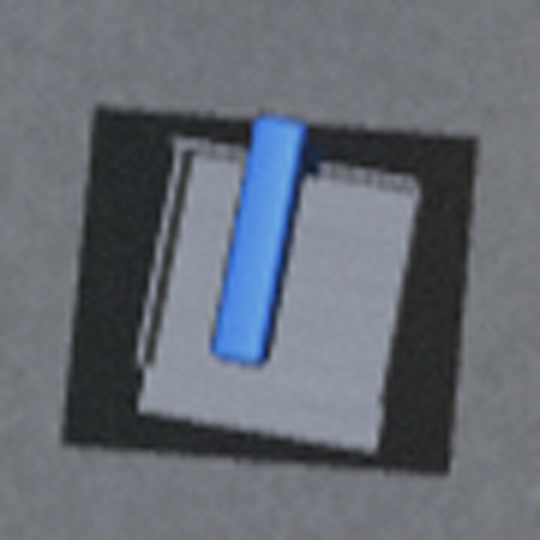

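View pics/top_tote.png

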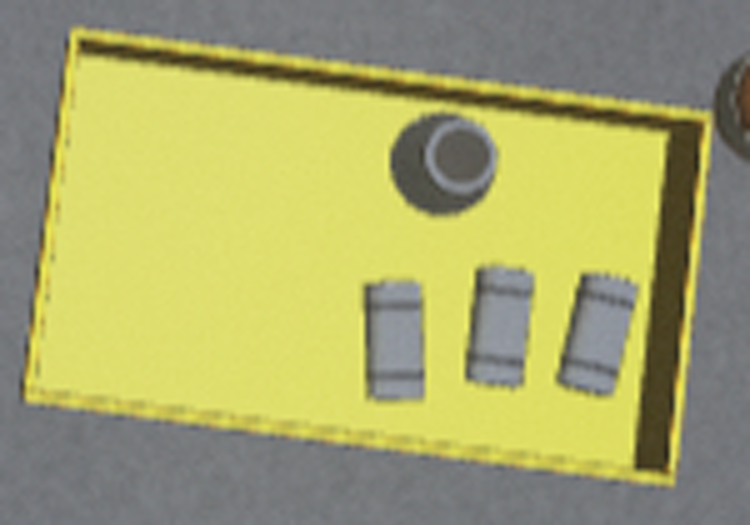

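View pics/side_scoop.png

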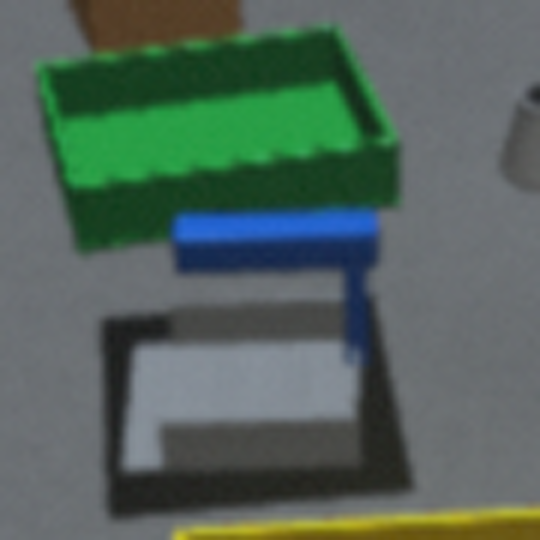

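View pics/side_tote.png

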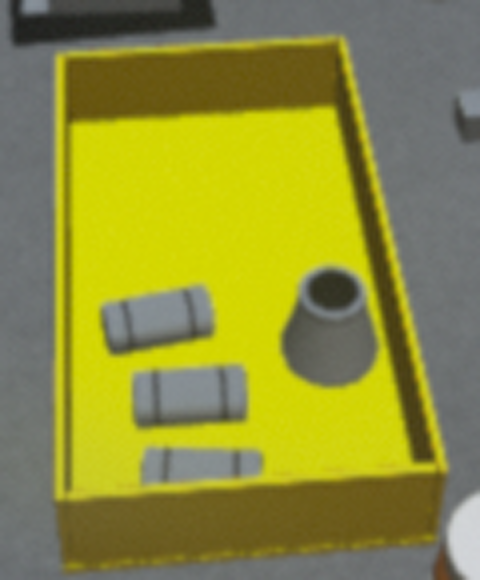

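Look-alikes: the grey sleeves in the tote are at top-view pixels (399,228), (420,225) and (440,227). The decoys are the turquoise tubes at (353,285), (393,292) and (436,281), and the grey tubes in the blue bin at about (160,70). I choose the three grey ones inside the yellow tote. The scoop is on the mat at (262,219) with its nose toward the robot. The close crops confirm both choices.

```bash
cat >> h.py <<'E'
def yaw_now():
    M=tcp()[2]; return np.degrees(np.arctan2(M[1,0],M[0,0]))
def plan(p1,yaw1,n,p0=None,yaw0=None,prof="smooth"):
    """rows (cm,deg) from the present (or p0,yaw0) to p1,yaw1; yaw taken as given (unwrapped)"""
    if p0 is None: p0=tcp()[1]
    if yaw0 is None: yaw0=yaw_now()
    t=np.arange(n+1)/n
    if prof=="smooth":
        t=np.clip(t,0,1); k=2/n if n>6 else 0
        if n>6:
            v=np.minimum(1,np.minimum((np.arange(n)+1)/3,(n-np.arange(n))/3)); t=np.r_[0,np.cumsum(v)/v.sum()]
    P=[np.array(p0)+(np.array(p1)-p0)*a for a in t]; Y=[yaw0+(yaw1-yaw0)*a for a in t]
    rows=[]; p=np.array(p0,float); y=yaw0
    for i in range(n):
        d=P[i+1]-p; c,s=np.cos(np.radians(y)),np.sin(np.radians(y))
        r=[round(x,2) for x in ((d[0]*c+d[1]*s)/10,(d[0]*s-d[1]*c)/10,-d[2]/10)]+[round(y-Y[i+1],1)]
        rows.append([float(x) for x in r]); p=p+10*np.array([r[0]*c+r[1]*s,r[0]*s-r[1]*c,-r[2]]); y-=r[3]
    for i in range(0,n,8): print(str(rows[i:i+8]).replace(" ",""))
    return p,y
E
python3 - <<'E'
from h import *
c=capture("top")
a=p2w(c,238,238.7,3.5);b=p2w(c,278,245,3.5);print("nose",a,b,np.degrees(np.arctan2(b[1]-a[1],b[0]-a[0])),(a+b)/2)
print(yaw_now())
for n,u,v in (("s",399,228),("s",420,225),("s",440,227),):
  print(n,p2w(c,u,v,30))
d=np.radians(-8.15);T=np.array([547.5,-271.2])
for u,v in ((399,228),(420,225),(440,227)):
  q=p2w(c,u,v,30)[:2]-T; print("tote frame",q@[np.cos(d),np.sin(d)],q@[-np.sin(d),np.cos(d)])
q=p2w(c,320+441/5,160+165/5,5)[:2]-T; print("cap foot",q@[np.cos(d),np.sin(d)],q@[-np.sin(d),np.cos(d)])
plan([541.7,66.9,260],-9.7,24)
E
```

```text
nose [481.12884715 131.17825495   3.5       ] [463.33062737  26.33455741   3.5       ] -99.63465543839989 [472.22973726  78.75640618   3.5       ]
163.62428226159287
s [ 503.90278443 -289.15985708   30.        ]
s [ 511.00849794 -344.100291     30.        ]
s [ 505.20541427 -396.14803684   30.        ]
tote frame -40.61081610337217 -23.959033520108232
tote frame -25.788229886350095 -77.33724425738501
tote frame -24.1541484632838 -129.68199953694062
cap foot 55.95550564629213 -42.37855656807637
[[-0.76,-0.47,0.07,2.6],[-1.56,-0.86,0.13,5.3],[-2.44,-1.08,0.2,7.9],[-2.58,-0.72,0.2,7.8],[-2.64,-0.37,0.2,7.9],[-2.68,-0.01,0.2,7.9],[-2.64,0.36,0.2,7.9],[-2.58,0.73,0.2,7.8]]
[[-2.45,1.06,0.2,7.9],[-2.28,1.4,0.2,7.9],[-2.07,1.69,0.2,7.9],[-1.81,1.96,0.2,7.9],[-1.53,2.19,0.2,7.8],[-1.22,2.38,0.2,7.9],[-0.88,2.53,0.2,7.9],[-0.52,2.62,0.19,7.9]]
[[-0.16,2.67,0.2,7.9],[0.21,2.66,0.2,7.8],[0.57,2.61,0.2,7.9],[0.92,2.51,0.2,7.9],[1.26,2.36,0.2,7.9],[1.57,2.16,0.2,7.8],[1.24,1.29,0.14,5.3],[0.67,0.58,0.06,2.6]]
```

Emit:
apply_moves:
  targets:
    - [-0.76, -0.47, 0.07, 2.6]
    - [-1.56, -0.86, 0.13, 5.3]
    - [-2.44, -1.08, 0.2, 7.9]
    - [-2.58, -0.72, 0.2, 7.8]
    - [-2.64, -0.37, 0.2, 7.9]
    - [-2.68, -0.01, 0.2, 7.9]
    - [-2.64, 0.36, 0.2, 7.9]
    - [-2.58, 0.73, 0.2, 7.8]
  grip: 8.5

```text
time_s: 2.3
eef_pos: [274.1, 363.4, 289.8]
ee_rot: [0.0, 0.587, 0.809, 0.0]
force: [-0.1, 0.8, 0.1]
grip_width: 0.993
```

Emit:
apply_moves:
  targets:
    - [-2.45, 1.06, 0.2, 7.9]
    - [-2.28, 1.4, 0.2, 7.9]
    - [-2.07, 1.69, 0.2, 7.9]
    - [-1.81, 1.96, 0.2, 7.9]
    - [-1.53, 2.19, 0.2, 7.8]
    - [-1.22, 2.38, 0.2, 7.9]
    - [-0.88, 2.53, 0.2, 7.9]
    - [-0.52, 2.62, 0.19, 7.9]

```text
time_s: 3.1
eef_pos: [417.1, 204.5, 273.9]
ee_rot: [0.0, 0.924, 0.382, 0.0]
force: [0.5, -0.8, 0.2]
grip_width: 0.994
```

Emit:
apply_moves:
  targets:
    - [-0.16, 2.67, 0.2, 7.9]
    - [0.21, 2.66, 0.2, 7.8]
    - [0.57, 2.61, 0.2, 7.9]
    - [0.92, 2.51, 0.2, 7.9]
    - [1.26, 2.36, 0.2, 7.9]
    - [1.57, 2.16, 0.2, 7.8]
    - [1.24, 1.29, 0.14, 5.3]
    - [0.67, 0.58, 0.06, 2.6]

```text
time_s: 3.9
eef_pos: [542.3, 65.1, 259.6]
ee_rot: [0.0, 0.996, -0.088, -0.0]
force: [0.2, 0.2, 0.2]
grip_width: 0.997
```

```bash
python3 - <<'E'
from h import *
print(readout.sense()["joints"],tcp()[1],yaw_now())
c=capture("wrist"); save(c,"w1")
E
```

```text
[-9.49987549e-02  3.96468351e-01  1.49917003e+00 -3.03108347e-04
  1.24622892e+00  1.65162495e+00] [542.32110583  65.09867026 259.62868763] -10.06862861776929
```

View pics/w1.png

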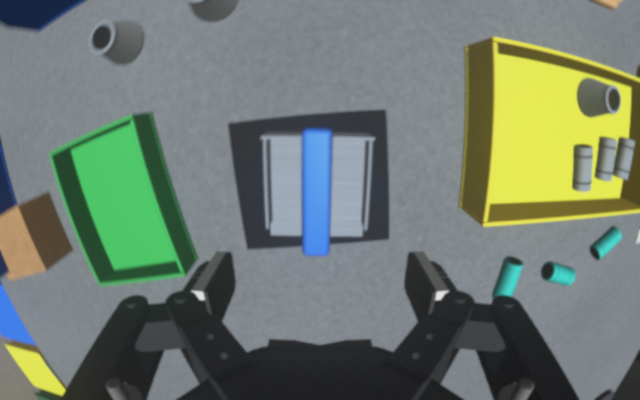

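```bash
python3 - <<'E'
from h import *
plan([541.5,67.2,155],-9.7,8)
E
```

```text
[[-0.01,-0.01,0.58,-0.0],[-0.02,-0.03,1.16,-0.1],[-0.02,-0.03,1.75,-0.0],[-0.03,-0.04,1.74,-0.1],[-0.02,-0.04,1.74,-0.1],[-0.03,-0.04,1.74,-0.1],[-0.02,-0.02,1.17,-0.0],[-0.0,-0.01,0.58,-0.0]]
```

Emit:
apply_moves:
  targets:
    - [-0.01, -0.01, 0.58, 0]
    - [-0.02, -0.03, 1.16, -0.1]
    - [-0.02, -0.03, 1.75, 0]
    - [-0.03, -0.04, 1.74, -0.1]
    - [-0.02, -0.04, 1.74, -0.1]
    - [-0.03, -0.04, 1.74, -0.1]
    - [-0.02, -0.02, 1.17, 0]
    - [0, -0.01, 0.58, 0]

```text
time_s: 4.75
eef_pos: [539.9, 69.7, 154.1]
ee_rot: [-0.0, 0.997, -0.08, -0.001]
force: [0.2, -0.1, -0.2]
grip_width: 0.996
```

Emit:
apply_moves:
  targets:
    - [0, 0, 0, 0]
    - [0, 0, 0, 0]
    - [0, 0, 0, 0]
    - [0, 0, 0, 0]
    - [0, 0, 0, 0]
    - [0, 0, 0, 0]
  grip: 1.5
  force: 100

```text
time_s: 5.35
eef_pos: [540.9, 69.2, 156.0]
ee_rot: [-0.0, 0.997, -0.081, 0.001]
force: [-0.7, -1.2, 5.9]
grip_width: 0.243
```

```bash
python3 - <<'E'
from h import *
s=readout.sense();print(s["grip_width"],tcp()[1],yaw_now(),s["force"])
c=capture("side"); save(c,"s1",(230,100,360,220),5)
E
```

```text
0.24285531670065708 [540.88696667  69.2452948  156.00171343] -9.279765208607323 [-0.73642708 -1.1892837   5.86911852]
```

View pics/s1.png

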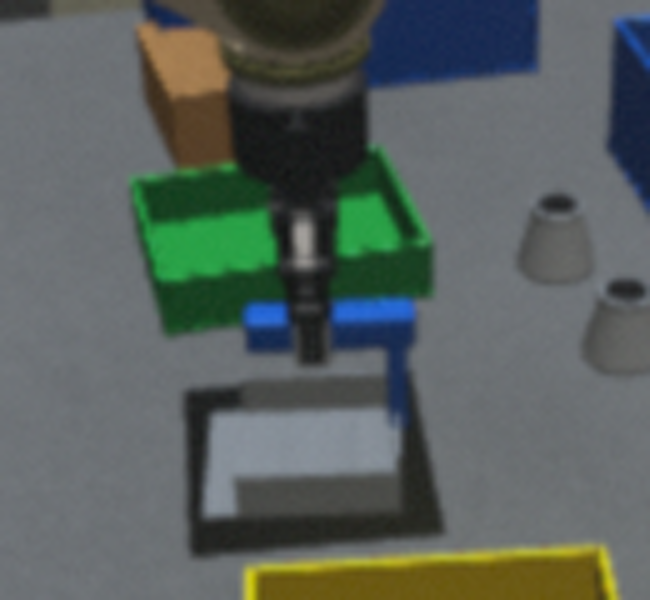

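```bash
python3 - <<'E'
from h import *
p,y=plan([540.9,69.2,240],-9.3,6)
plan([527.9,-182.5,240],81.85,18,p,y)
E
```

```text
[[0.0,0.0,-1.4,0.0],[0.0,0.0,-1.4,0.0],[0.0,0.0,-1.4,0.0],[0.0,0.0,-1.4,0.0],[0.0,0.0,-1.4,0.0],[0.0,0.0,-1.4,0.0]]
[[0.06,0.52,-0.0,-1.9],[0.08,1.05,-0.0,-3.8],[0.02,1.57,-0.0,-5.7],[-0.14,1.57,-0.0,-5.7],[-0.3,1.55,-0.0,-5.7],[-0.44,1.51,-0.0,-5.7],[-0.6,1.46,-0.0,-5.7],[-0.74,1.39,-0.0,-5.7]]
[[-0.87,1.32,-0.0,-5.7],[-0.99,1.22,-0.0,-5.7],[-1.12,1.11,-0.0,-5.7],[-1.21,1.0,-0.0,-5.7],[-1.32,0.87,-0.0,-5.7],[-1.39,0.74,-0.0,-5.6],[-1.46,0.6,-0.0,-5.7],[-1.5,0.45,-0.0,-5.7]]
[[-1.04,0.2,-0.0,-3.8],[-0.52,0.06,-0.0,-1.9]]
```

Emit:
apply_moves:
  targets:
    - [0, 0, -0.5, 0]
    - [0, 0, -1.4, 0]
    - [0, 0, -1.6, 0]
    - [0, 0, -1.6, 0]
    - [0, 0, -1.6, 0]
    - [0, 0, -1.2, 0]
    - [0, 0, -0.5, 0]
    - [0.06, 0.52, 0, -1.9]

```text
time_s: 6.2
eef_pos: [540.3, 64.4, 239.7]
ee_rot: [-0.0, 0.998, -0.064, 0.0]
force: [0.1, 0.1, -2.5]
grip_width: 0.239
```

Emit:
apply_moves:
  targets:
    - [0.08, 1.05, 0, -3.8]
    - [0.02, 1.57, 0, -5.7]
    - [-0.14, 1.57, 0, -5.7]
    - [-0.3, 1.55, 0, -5.7]
    - [-0.44, 1.51, 0, -5.7]
    - [-0.6, 1.46, 0, -5.7]
    - [-0.74, 1.39, 0, -5.7]
    - [-0.87, 1.32, 0, -5.7]

```text
time_s: 7.0
eef_pos: [533.8, -57.1, 238.7]
ee_rot: [-0.0, 0.95, 0.314, -0.001]
force: [0.3, 0.7, -3.3]
grip_width: 0.24
```

Emit:
apply_moves:
  targets:
    - [-0.99, 1.22, 0, -5.7]
    - [-1.12, 1.11, 0, -5.7]
    - [-1.21, 1.0, 0, -5.7]
    - [-1.32, 0.87, 0, -5.7]
    - [-1.39, 0.74, 0, -5.6]
    - [-1.46, 0.6, 0, -5.7]
    - [-1.5, 0.45, 0, -5.7]
    - [-1.04, 0.2, 0, -3.8]

```text
time_s: 7.8
eef_pos: [527.6, -178.1, 238.7]
ee_rot: [-0.001, 0.765, 0.643, -0.0]
force: [-0.0, -0.0, -2.7]
grip_width: 0.239
```

Emit:
apply_moves:
  targets:
    - [-0.52, 0.06, 0, -1.9]
    - [0, 0, 0, 0]
    - [0, 0, 0, 0]

```text
time_s: 8.1
eef_pos: [527.5, -182.2, 238.9]
ee_rot: [-0.001, 0.756, 0.655, -0.0]
force: [-0.3, 0.3, -2.9]
grip_width: 0.239
```

```bash
python3 - <<'E'
from h import *
s=readout.sense();print(s["joints"],tcp()[1],yaw_now(),s["force"])
c=capture("top"); save(c,"t2",(300,140,480,275),4)
c=capture("side"); save(c,"s2",(230,130,400,345),2.7)
E
```

```text
[-5.42474021e-01  4.41775365e-01  1.48870738e+00  9.06401181e-05
  1.21217229e+00 -3.98775969e-01] [ 527.48268716 -182.15156824  238.94646382] 81.76486943525256 [-0.2947428   0.29702014 -2.91066139]
```

View pics/t2.png

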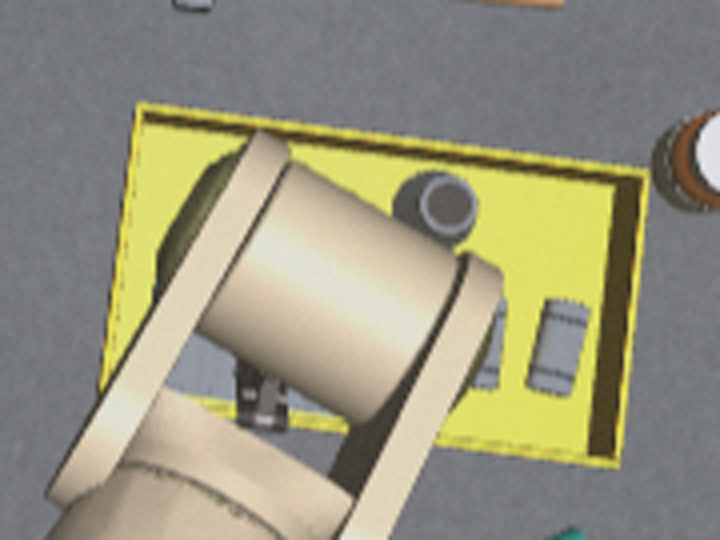

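View pics/s2.png

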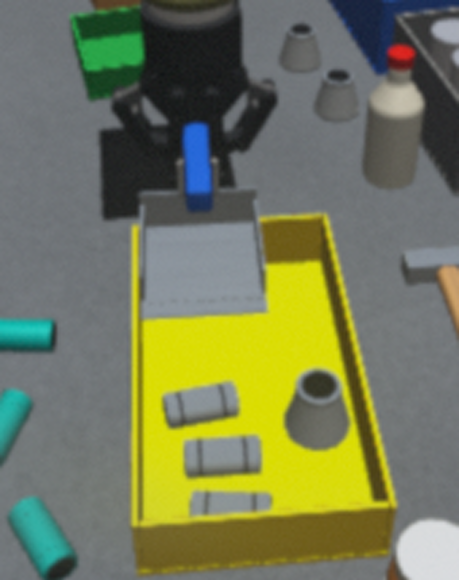

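```bash
python3 - <<'E'
from h import *
c=capture("side")
s,p,M=tcp(); 
X=-M[:,0];Y=-M[:,1]  # scoop x,y axes
g=p.copy()
for n,o in (("noseL",(60,53,0)),("noseR",(60,-53,0)),("barfrontTop",(30,0,110)),("wallfrontR",(40,-53,30)),("wallfrontL",(40,53,30))):
    q=g+X*(o[0]+10)+Y*o[1]+np.array([0,0,o[2]-153]); u=w2p(c,q); print(n,u.round(1),"crop",((u-[230,130])*2.7).round(0))
E
```

```text
noseL [281.5 248.7] crop [139. 321.]
noseR [328.5 245.7] crop [266. 312.]
barfrontTop [302.8 200.7] crop [197. 191.]
wallfrontR [327.7 229.9] crop [264. 270.]
wallfrontL [280.6 232.8] crop [137. 278.]
```

Emit:
apply_moves:
  targets:
    - [0, 0, 0.5, 0]
    - [0, 0, 1.2, 0]
    - [0, 0, 1.5, 0]
    - [0, 0, 1.5, 0]
    - [0, 0, 1.5, 0]
    - [0, 0, 1.0, 0]
    - [0, 0, 0.4, 0]
    - [0, 0, 0.15, 0]

```text
time_s: 9.05
eef_pos: [527.6, -182.4, 161.5]
ee_rot: [-0.0, 0.756, 0.655, -0.0]
force: [1.3, 0.0, -2.2]
grip_width: 0.239
```

Emit:
apply_moves:
  targets:
    - [0, 0, 0.1, 0]
    - [0, 0, 0.1, 0]
    - [0, 0, 0.05, 0]

```text
time_s: 9.35
eef_pos: [527.7, -182.5, 159.7]
ee_rot: [0.0, 0.756, 0.655, 0.0]
force: [0.6, -0.3, -2.8]
grip_width: 0.238
```

Emit:
apply_moves:
  targets:
    - [0, 0, 0.1, 0]
    - [0, 0, 0.05, 0]
    - [0, 0, 0, 0]

```text
time_s: 9.65
eef_pos: [527.7, -182.5, 158.1]
ee_rot: [0.0, 0.756, 0.655, 0.0]
force: [-0.3, -0.7, -1.0]
grip_width: 0.241
```

Emit:
apply_moves:
  targets:
    - [0, 0, 0.05, 0]
    - [0, 0, 0.05, 0]
    - [0, 0, 0, 0]

```text
time_s: 9.95
eef_pos: [527.9, -182.5, 158.0]
ee_rot: [0.001, 0.756, 0.655, 0.0]
force: [-2.3, 1.7, 7.6]
grip_width: 0.242
```

```bash
python3 - <<'E'
from h import *
s=readout.sense();print(tcp()[1],yaw_now(),s["force"],s["wrist_torque"])
c=capture("side"); save(c,"s3",(250,160,400,345),3.2)
E
```

```text
[ 527.85942364 -182.53978085  157.98331163] 81.83298623533024 [-2.32676589  1.73124624  7.56004378] [ 0.2440726   0.65759744 -0.01172396]
```

View pics/s3.png

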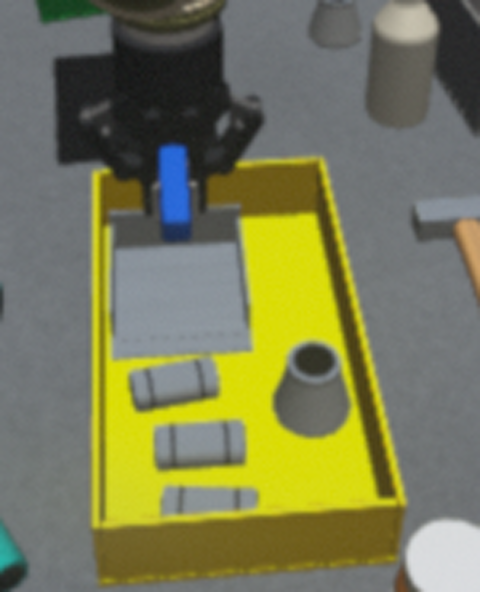

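Emit:
apply_moves:
  targets:
    - [-0.2, 0, 0, 0]
    - [-0.4, 0, 0, 0]
    - [-0.5, 0, 0, 0]
    - [-0.5, 0, 0, 0]
    - [-0.5, 0, 0, 0]
    - [-0.5, 0, 0, 0]
    - [-0.5, 0, 0, 0]
    - [-0.5, 0, 0, 0]

```text
time_s: 10.8
eef_pos: [523.1, -217.9, 158.0]
ee_rot: [0.001, 0.756, 0.655, 0.001]
force: [1.7, 5.0, 7.6]
grip_width: 0.239
```

Emit:
apply_moves:
  targets:
    - [-0.5, 0, 0, 0]
    - [-0.5, 0, 0, 0]
    - [-0.5, 0, 0, 0]
    - [-0.5, 0, 0, 0]
    - [-0.5, 0, 0, 0]
    - [-0.5, 0, 0, 0]
    - [-0.5, 0, 0, 0]
    - [-0.5, 0, 0, 0]

```text
time_s: 11.6
eef_pos: [517.4, -257.5, 158.1]
ee_rot: [0.001, 0.756, 0.655, 0.001]
force: [1.7, 3.9, 6.7]
grip_width: 0.236
```

```bash
python3 - <<'E'
from h import *
s=readout.sense();print(tcp()[1],yaw_now(),s["force"],s["wrist_torque"])
c=capture("side"); save(c,"s4",(250,160,400,345),3.2)
E
```

```text
[ 517.37651927 -257.45985     158.06008907] 81.82148361398755 [1.6666347  3.9043496  6.65871689] [ 0.71674708  0.16503914 -0.14257854]
```

View pics/s4.png

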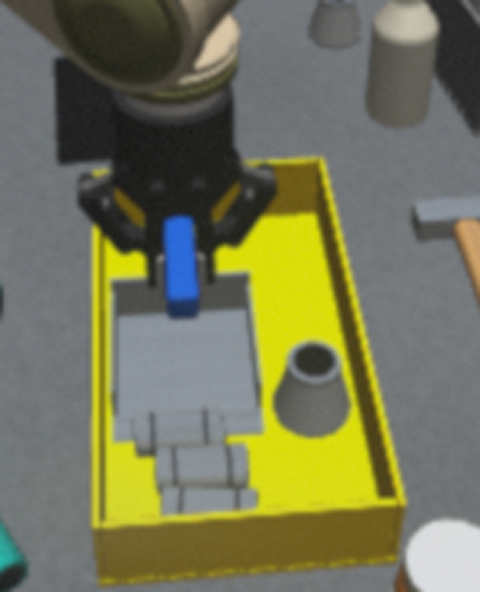

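Emit:
apply_moves:
  targets:
    - [-0.4, 0, 0, 0]
    - [-0.4, 0, 0, 0]
    - [-0.4, 0, 0, 0]
    - [-0.4, 0, 0, 0]
    - [-0.4, 0, 0, 0]
    - [-0.4, 0, 0, 0]
    - [-0.4, 0, 0, 0]
    - [-0.4, 0, 0, 0]

```text
time_s: 12.45
eef_pos: [512.8, -289.1, 158.0]
ee_rot: [0.001, 0.756, 0.655, 0.001]
force: [1.8, 3.8, 8.1]
grip_width: 0.242
```

Emit:
apply_moves:
  targets:
    - [-0.4, 0, 0, 0]
    - [-0.4, 0, 0, 0]
    - [-0.4, 0, 0, 0]
    - [-0.4, 0, 0, 0]
    - [-0.4, 0, 0, 0]
    - [-0.4, 0, 0, 0]

```text
time_s: 13.05
eef_pos: [509.4, -312.8, 158.0]
ee_rot: [0.0, 0.756, 0.655, 0.001]
force: [1.5, 4.1, 7.6]
grip_width: 0.24
```

```bash
python3 - <<'E'
from h import *
s=readout.sense();print(tcp()[1],yaw_now(),s["force"],s["wrist_torque"])
c=capture("side"); save(c,"s5",(250,160,400,345),3.2)
E
```

```text
[ 509.4114243  -312.79193569  158.01878412] 81.82861028666092 [1.50606049 4.07765229 7.57923099] [ 0.79095407  0.12057052 -0.12922696]
```

View pics/s5.png

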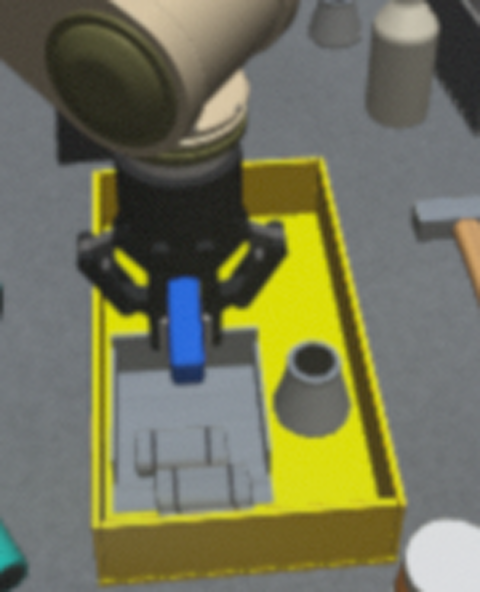

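Emit:
apply_moves:
  targets:
    - [-0.4, 0, 0, 0]
    - [-0.4, 0, 0, 0]
    - [-0.4, 0, 0, 0]
    - [-0.4, 0, 0, 0]
    - [-0.4, 0, 0, 0]
    - [-0.4, 0, 0, 0]
    - [-0.4, 0, 0, 0]
    - [-0.4, 0, 0, 0]

```text
time_s: 13.9
eef_pos: [504.9, -344.4, 158.0]
ee_rot: [0.0, 0.756, 0.655, 0.001]
force: [2.0, 4.6, 7.7]
grip_width: 0.235
```

Emit:
apply_moves:
  targets:
    - [-0.3, 0, 0, 0]
    - [-0.2, 0, 0, 0]
    - [-0.1, 0, 0, 0]

```text
time_s: 14.2
eef_pos: [504.0, -350.4, 158.1]
ee_rot: [0.0, 0.756, 0.655, 0.001]
force: [1.1, 4.1, 7.5]
grip_width: 0.244
```

Emit:
apply_moves:
  targets:
    - [-0.1, 0, 0, 0]
    - [-0.1, 0, 0, 0]

```text
time_s: 14.4
eef_pos: [503.7, -352.2, 158.0]
ee_rot: [0.0, 0.756, 0.655, 0.001]
force: [0.8, 6.4, 7.5]
grip_width: 0.241
```

```bash
python3 - <<'E'
from h import *
s=readout.sense();print(tcp()[1],yaw_now(),s["force"],s["wrist_torque"])
c=capture("side"); save(c,"s6",(250,160,400,345),3.2)
c=capture("wrist"); save(c,"w6")
E
```

```text
[ 503.73775123 -352.17463578  158.02792476] 81.83205286789631 [0.84576371 6.38434665 7.45681516] [ 0.87017685  0.16961649 -0.09389846]
```

View pics/s6.png

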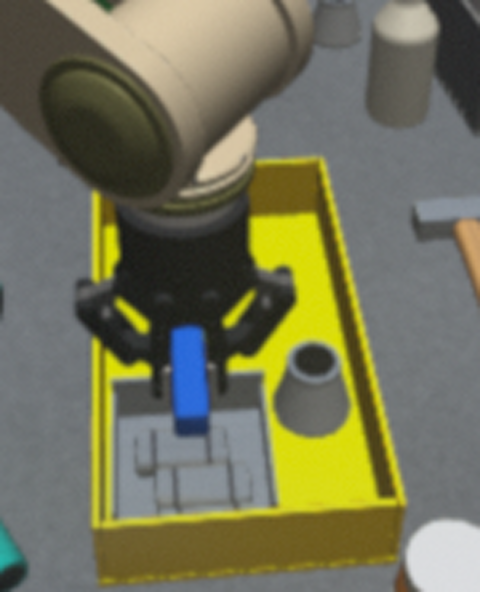

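View pics/w6.png

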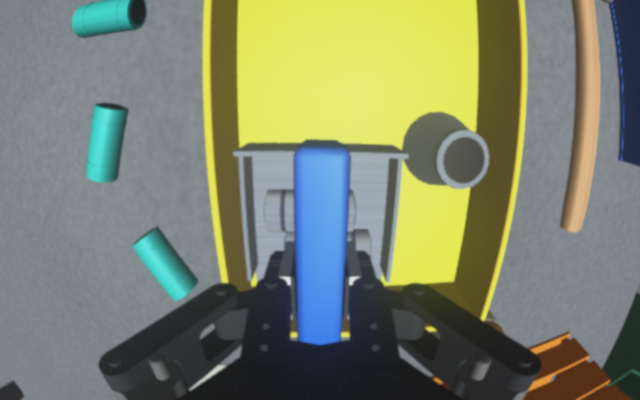

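Emit:
apply_moves:
  targets:
    - [-0.1, 0, 0, 0]
    - [-0.1, 0, 0, 0]

```text
time_s: 14.7
eef_pos: [503.5, -354.1, 158.0]
ee_rot: [0.0, 0.756, 0.655, 0.001]
force: [1.9, 4.9, 8.1]
grip_width: 0.237
```

Emit:
apply_moves:
  targets:
    - [-0.1, 0, 0, 0]
    - [-0.1, 0, 0, 0]

```text
time_s: 14.9
eef_pos: [503.3, -355.2, 158.3]
ee_rot: [-0.001, 0.756, 0.655, 0.001]
force: [0.0, 13.3, 13.9]
grip_width: 0.24
```

Emit:
apply_moves:
  targets:
    - [0.05, 0, -0.05, 0]
    - [0.05, 0, -0.15, 0]
    - [0, 0, -0.3, 0]
    - [0, 0, -0.5, 0]
    - [0, 0, -0.5, 0]
    - [0, 0, -0.5, 0]
    - [0, 0, -0.3, 0]
    - [0, 0, -0.1, 0]

```text
time_s: 15.7
eef_pos: [502.8, -355.4, 181.2]
ee_rot: [-0.0, 0.756, 0.655, 0.0]
force: [0.1, 4.3, -6.5]
grip_width: 0.24
```

```bash
python3 - <<'E'
from h import *
s=readout.sense();print(tcp()[1],yaw_now(),s["force"],s["wrist_torque"])
c=capture("side"); save(c,"s7",(250,160,400,345),3.2)
E
```

```text
[ 502.78493091 -355.44614433  181.19401052] 81.82902167352991 [ 0.12918321  4.34758981 -6.54752687] [ 1.21223807 -0.2100944   0.21324976]
```

View pics/s7.png

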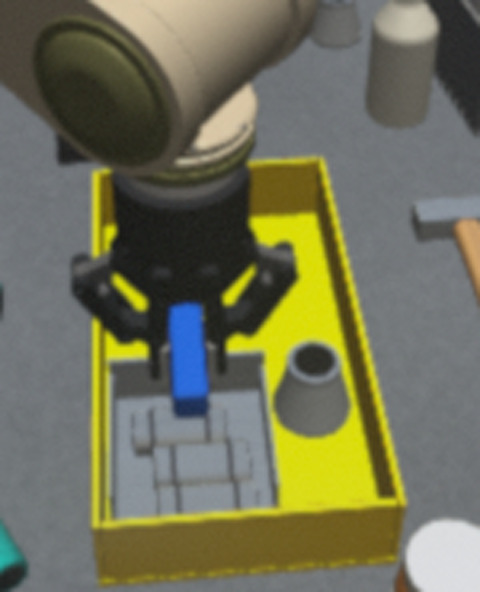

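Emit:
apply_moves:
  targets:
    - [0.05, 0, -0.2, 0]
    - [0, 0, -0.4, 0]
    - [0, 0, -0.6, 0]
    - [0, 0, -0.6, 0]
    - [0, 0, -0.5, 0]
    - [0, 0, -0.3, 0]
    - [0, 0, -0.1, 0]
    - [0, 0, 0, 0]

```text
time_s: 16.55
eef_pos: [502.9, -355.1, 208.2]
ee_rot: [0.0, 0.756, 0.655, 0.0]
force: [0.4, 4.8, -3.5]
grip_width: 0.239
```

```bash
python3 - <<'E'
from h import *
s=readout.sense();print(tcp()[1],yaw_now(),s["force"],s["wrist_torque"])
c=capture("side"); save(c,"s8",(250,160,400,345),3.2)
E
```

```text
[ 502.89492072 -355.08065948  208.18431987] 81.82976830189848 [ 0.41511841  4.82281776 -3.51702428] [ 1.20451203 -0.12517187  0.24774208]
```

View pics/s8.png

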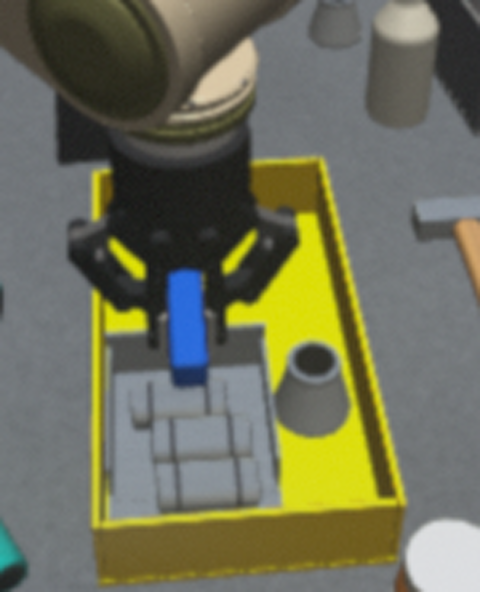

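Emit:
apply_moves:
  targets:
    - [0.05, 0, -0.1, 0]
    - [0, 0, -0.3, 0]
    - [0, 0, -0.4, 0]
    - [0, 0, -0.4, 0]
    - [0, 0, -0.3, 0]
    - [0, 0, -0.2, 0]
    - [0, 0, -0.1, 0]
    - [0, 0, 0, 0]

```text
time_s: 17.4
eef_pos: [502.9, -354.8, 226.2]
ee_rot: [0.0, 0.756, 0.655, -0.0]
force: [0.1, -0.5, -4.7]
grip_width: 0.239
```

```bash
python3 - <<'E'
from h import *
s,p,M=tcp();print(p,yaw_now(),s["force"],s["wrist_torque"])
c=capture("side"); save(c,"s9",(250,160,400,345),3.2)
X=-M[:,0];Y=-M[:,1]
for n,o in (("noseL",(60,53,0)),("noseR",(60,-53,0)),("barfrontTop",(30,0,110)),("wallfrontR",(40,-53,30)),("backTopR",(-55,-53,42))):
    q=p+X*(o[0]+10)+Y*o[1]+np.array([0,0,o[2]-153]); u=w2p(c,q); print(n,"crop",((u-[250,160])*3.2).round(0))
E
```

```text
[ 502.9025248  -354.81916171  226.17370365] 81.8204574657964 [ 0.10076231 -0.4807147  -4.65055599] [ 0.00901462 -0.03352455  0.00615547]
noseL crop [104. 513.]
noseR crop [282. 499.]
barfrontTop crop [186. 343.]
wallfrontR crop [279. 440.]
backTopR crop [261. 308.]
```

View pics/s9.png

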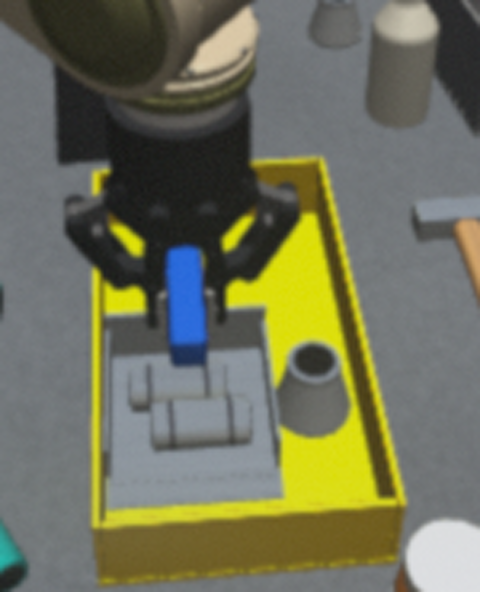

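```bash
python3 - <<'E'
from h import *
c=capture("top"); save(c,"t9",(340,140,500,260),5)
c=capture("wrist"); save(c,"w9")
c=capture("side"); save(c,"s10",(180,180,440,380),3)
for d in nets.boxes_of("side","sleeve0"): print(d)
E
```

```text
{'location': [0.468, 0.699], 'score': 0.83}
{'location': [0.3594, 0.7197], 'score': 0.83}
{'location': [0.5016, 0.9487], 'score': 0.82}
{'location': [0.4828, 0.7295], 'score': 0.79}
{'location': [0.3841, 0.824], 'score': 0.73}
{'location': [0.3733, 0.6288], 'score': 0.58}
{'location': [0.5378, 0.3805], 'score': 0.35}
{'location': [0.5363, 0.7615], 'score': 0.25}
```

View pics/t9.png

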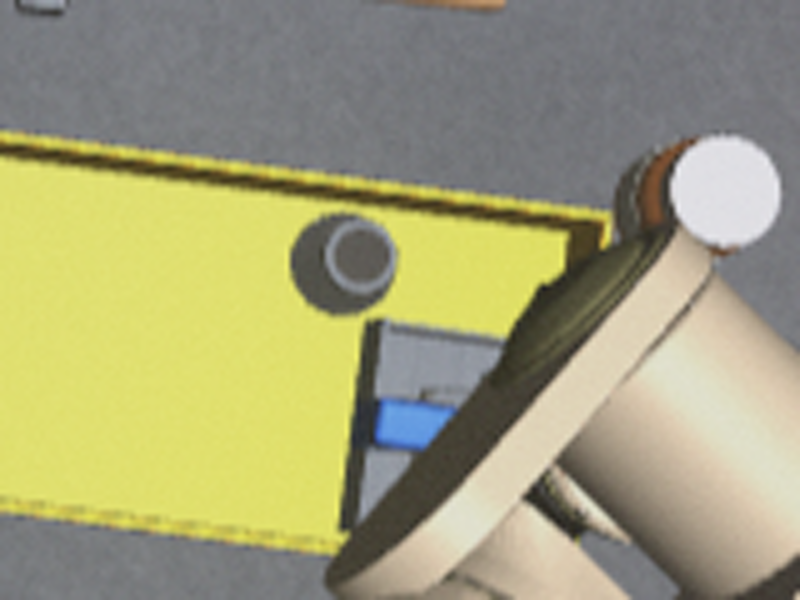

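View pics/w9.png

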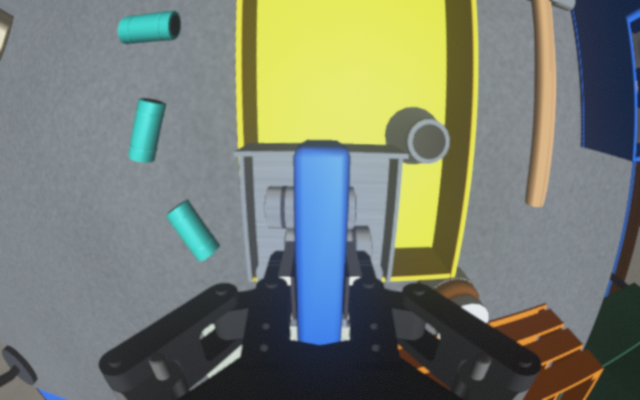

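View pics/s10.png

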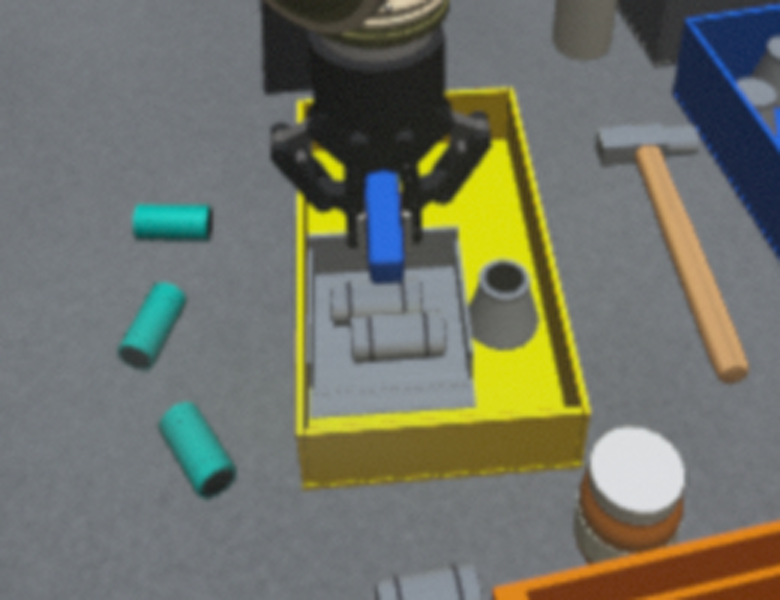

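The third sleeve rolled off the level nose over the end wall and is now on the bench, at side-view pixel (321,380). I'll check whether it is still rolling and where it is.

```bash
python3 - <<'E'
from h import *
c=capture("side"); save(c,"s11",(240,300,480,400),3)
print([ (d["score"],p2w(c,d["location"][0]*640,d["location"][1]*400,15).round(0)) for d in nets.boxes_of("side","sleeve0") if d["location"][1]>.86])
c=capture("top"); save(c,"t11",(400,130,640,310),3.3)
E
```

```text
[(0.97, array([ 492., -527.,   15.]))]
```

View pics/s11.png

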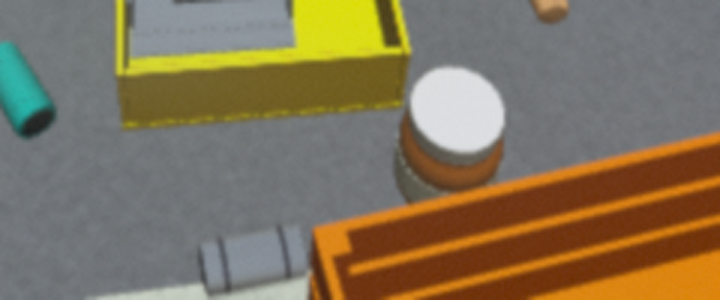

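View pics/t11.png

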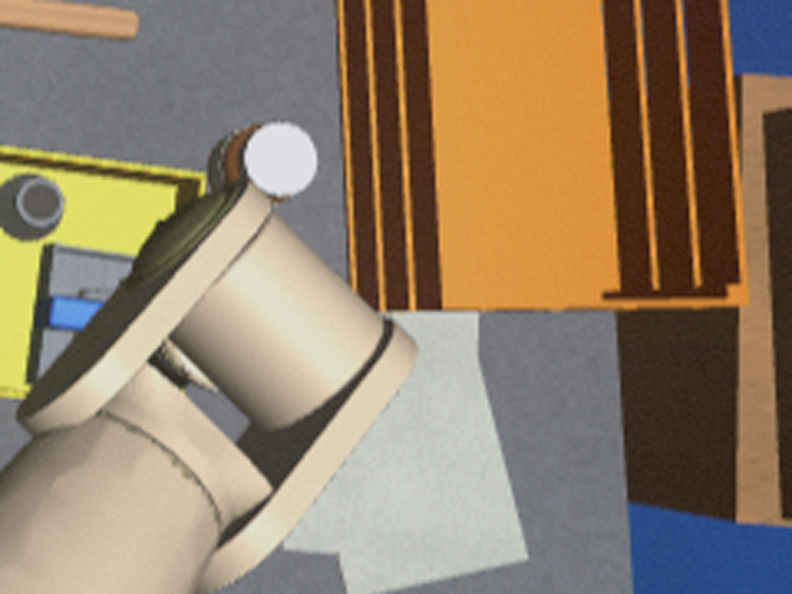

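```bash
python3 - <<'E'
from h import *
s=capture("side"); 
print(readout.sense()["time_s"])
print(p2w(s,.5016*640,.9487*400,15))
for d in nets.boxes_of("side","sleeve0"):
  if d["location"][1]>.86: print(d,p2w(s,d["location"][0]*640,d["location"][1]*400,15))
c=capture("side")
for d in nets.boxes_of("side","sleeve0"):
  if d["location"][1]>.86: print(d,p2w(s,d["location"][0]*640,d["location"][1]*400,15))
save(c,"s12",(240,300,480,400),3)
for u,v in ((592,210),(594,250),(596,300)): 
  t=dict(capture("top")) if u==592 else t; print(p2w(t,u,v,0))
E
```

```text
17.85
[ 492.21664486 -514.14489532   15.        ]
{'location': [0.5091, 0.984], 'score': 0.73} [ 494.7628468  -539.96337558   15.        ]
{'location': [0.5131, 0.988], 'score': 0.56} [ 498.4718827  -543.59468242   15.        ]
[ 546.15229002 -818.54093132    0.        ]
[ 439.09425268 -816.92501822    0.        ]
[ 307.6413326 -813.5986371    0.       ]
```

View pics/s12.png

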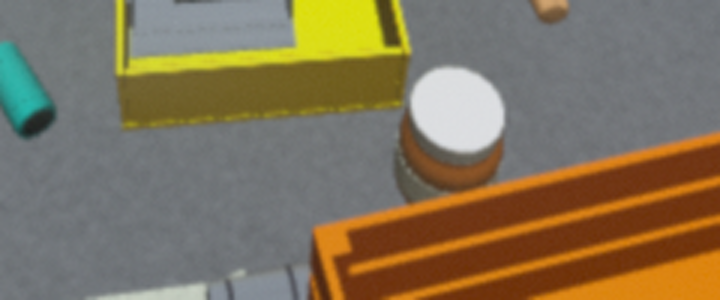

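```bash
python3 - <<'E'
from h import *
c=capture("top"); save(c,"t13",(460,150,640,310),4)
print(readout.sense()["time_s"])
E
```

```text
18.1
```

View pics/t13.png

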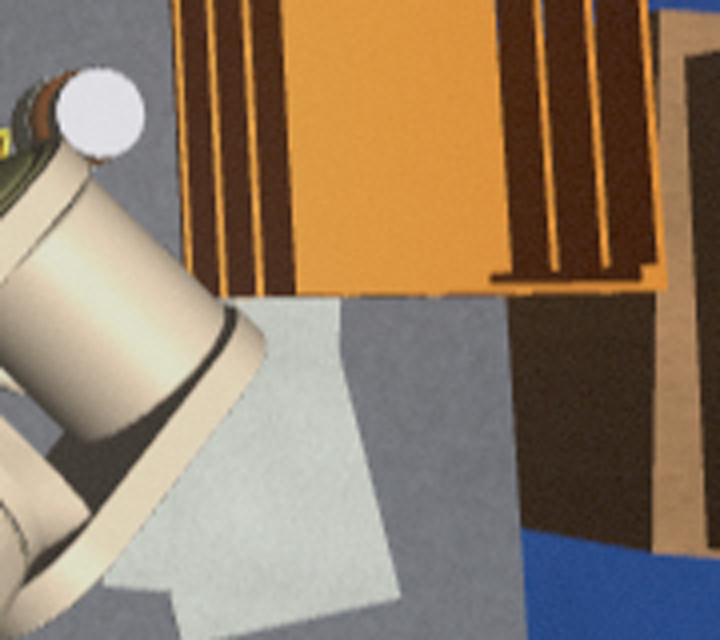

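Emit:
apply_moves:
  targets:
    - [-0.15, 0, 0, 0]
    - [-0.25, 0, 0, 0]
    - [-0.25, 0, 0, 0]
    - [-0.25, 0, 0, 0]
    - [-0.2, 0, 0, 0]
    - [-0.1, 0, 0, 0]
  force: 20

```text
time_s: 18.7
eef_pos: [501.1, -366.8, 225.9]
ee_rot: [0.0, 0.756, 0.655, -0.0]
force: [-1.0, 0.3, -3.4]
grip_width: 0.239
```

```bash
python3 - <<'E'
from h import *
c=capture("top"); save(c,"t14",(460,150,640,310),4)
print(readout.sense()["time_s"],tcp()[1],readout.sense()["force"])
c=capture("side"); save(c,"s14",(230,160,480,400),2.5)
E
```

```text
18.75 [ 501.10404819 -366.8151713   225.85987264] [-0.69843474  0.23362963 -3.68465079]
```

View pics/t14.png

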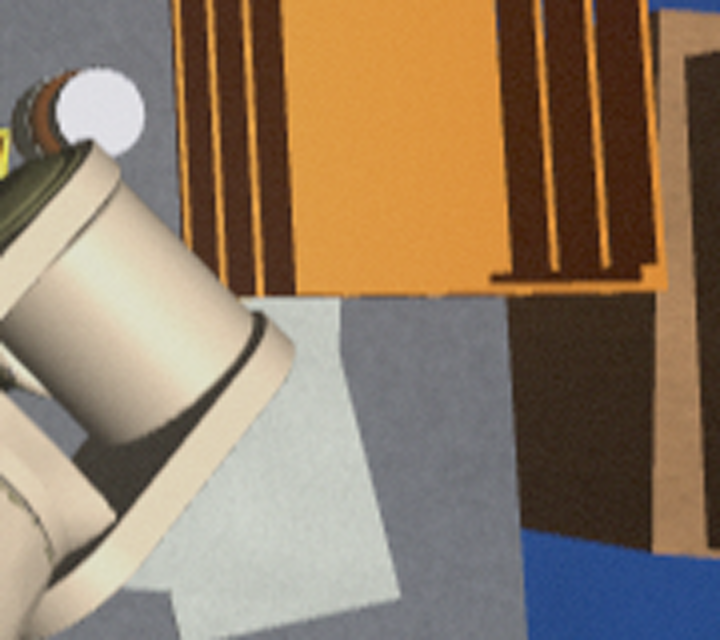

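View pics/s14.png

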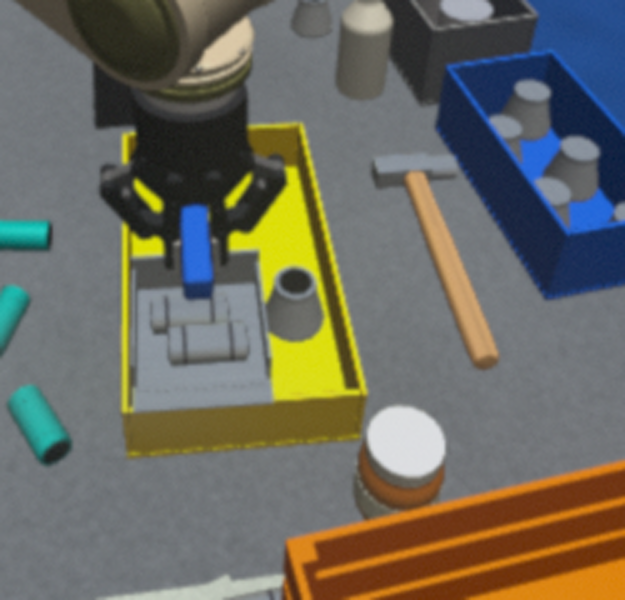

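Emit:
apply_moves:
  targets:
    - [0, 0, 0.3, 0]
    - [0, 0, 0.4, 0]
    - [0, 0, 0.4, 0]
    - [0, 0, 0.4, 0]
    - [0, 0, 0.4, 0]
    - [0, 0, 0.4, 0]
    - [0, 0, 0, 0]

```text
time_s: 19.5
eef_pos: [502.9, -364.0, 210.9]
ee_rot: [0.002, 0.755, 0.656, 0.002]
force: [-9.3, 30.7, 50.4]
grip_width: 0.241
```

```bash
python3 - <<'E'
from h import *
print(readout.sense()["time_s"],tcp()[1],readout.sense()["force"],readout.sense()["wrist_torque"])
c=capture("side"); save(c,"s15",(230,160,480,400),2.5)
c=capture("wrist"); save(c,"w15")
E
```

```text
19.5 [ 502.92474027 -364.00209798  210.85106579] [-9.26287839 30.65323016 50.37654647] [ 4.00029126  2.01153115 -0.41842172]
```

View pics/s15.png

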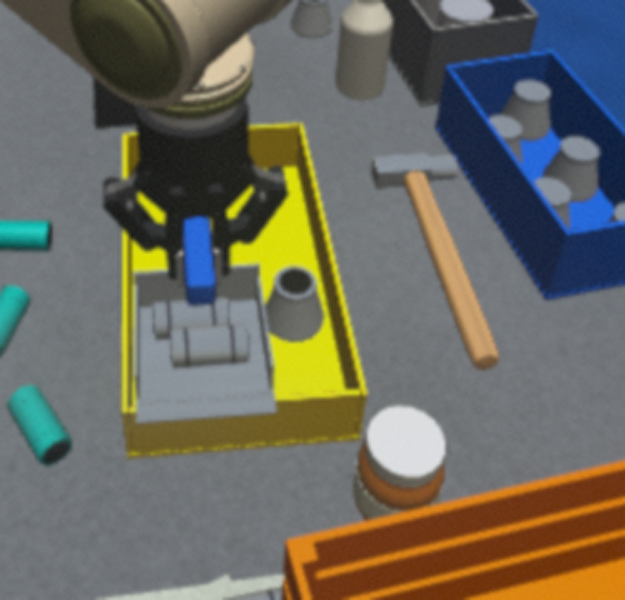

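View pics/w15.png

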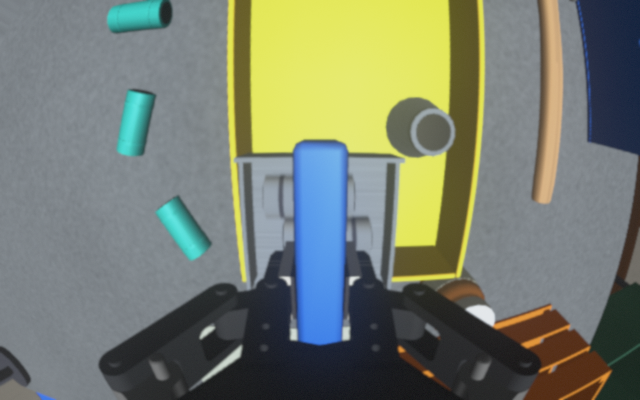

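Emit:
apply_moves:
  targets:
    - [0, 0, 0, 0]
    - [0, 0, 0, 0]
  grip: 1.8
  force: 20

```text
time_s: 19.8
eef_pos: [502.9, -364.0, 210.8]
ee_rot: [0.002, 0.755, 0.656, 0.002]
force: [-9.6, 30.7, 51.8]
grip_width: 0.245
```

Emit:
apply_moves:
  targets:
    - [0.15, 0, -0.1, 0]
    - [0.2, 0, 0, 0]
    - [0.3, 0, 0, 0]
    - [0.3, 0, 0, 0]

```text
time_s: 20.2
eef_pos: [503.4, -357.8, 206.9]
ee_rot: [0.004, 0.755, 0.655, -0.0]
force: [-0.4, -0.8, 2.2]
grip_width: 0.234
```

Emit:
apply_moves:
  targets:
    - [0.2, 0, 0.1, 0]
    - [0.3, 0, 0.2, 0]
    - [0.3, 0, 0.2, 0]

```text
time_s: 20.5
eef_pos: [504.4, -350.1, 200.8]
ee_rot: [0.003, 0.756, 0.655, -0.0]
force: [1.0, -1.9, 8.0]
grip_width: 0.243
```

```bash
python3 - <<'E'
from h import *
print(readout.sense()["time_s"],tcp()[1],readout.sense()["force"],readout.sense()["wrist_torque"])
c=capture("side"); save(c,"s16",(230,160,480,400),2.5)
E
```

```text
20.5 [ 504.39184136 -350.06844519  200.81927219] [ 1.03199073 -1.90298206  7.95547057] [-1.45808652  0.18017716  0.05173604]
```

View pics/s16.png

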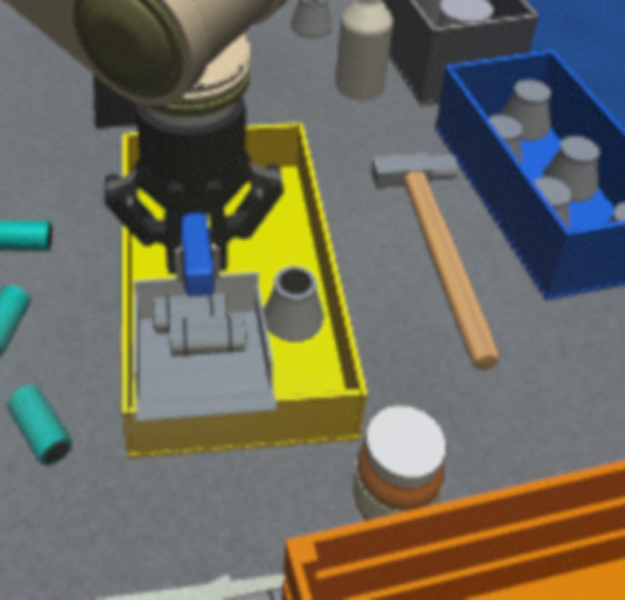

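Emit:
apply_moves:
  targets:
    - [0, 0, -0.4, 0]
    - [0, 0, -0.9, 0]
    - [0.3, 0, -1.2, 0]
    - [0.7, 0, -1.2, 0]
    - [1.1, 0, -0.8, 0]
    - [1.5, 0, -0.3, 0]
    - [1.9, 0, 0, 0]
    - [2.3, 0, 0, 0]
  grip: 1.5
  force: 100

```text
time_s: 21.35
eef_pos: [514.8, -270.1, 246.5]
ee_rot: [-0.0, 0.756, 0.655, -0.0]
force: [-0.7, -0.1, -3.2]
grip_width: 0.24
```

Emit:
apply_moves:
  targets:
    - [2.3, 0, 0, 0]
    - [1.9, 0, 0, 0]
    - [1.4, 0, 0, 0]
    - [0.9, 0, 0, 0]
    - [0.4, 0, 0, 0]

```text
time_s: 21.85
eef_pos: [524.7, -202.9, 246.9]
ee_rot: [-0.0, 0.755, 0.655, -0.0]
force: [0.6, 0.0, -3.8]
grip_width: 0.239
```

```bash
python3 - <<'E'
from h import *
print(readout.sense()["time_s"],tcp()[1],readout.sense()["force"],readout.sense()["wrist_torque"])
c=capture("top"); save(c,"t17",(430,130,640,290),3.8)
for d in nets.boxes_of("top","sleeve0"): print(round(d["score"],2),d["location"][0]*640,d["location"][1]*400,p2w(c,d["location"][0]*640,d["location"][1]*400,15))
c=capture("side"); save(c,"s17",(220,130,440,400),2.2)
E
```

```text
21.85 [ 524.70631452 -202.9171854   246.8572076 ] [ 0.58696365  0.03008098 -3.80941321] [-0.0267607   0.0211112   0.01984254]
0.84 503.808 233.8 [ 485.39502403 -569.06284775   15.        ]
0.62 434.176 278.2 [ 372.4992767  -380.52017182   15.        ]
0.53 401.216 297.88 [ 323.409097   -292.94415119   15.        ]
0.48 361.408 230.79999999999998 [ 497.85768355 -192.93300876   15.        ]
0.2 234.11200000000002 131.4 [765.10026232 140.84376434  15.        ]
```

View pics/t17.png

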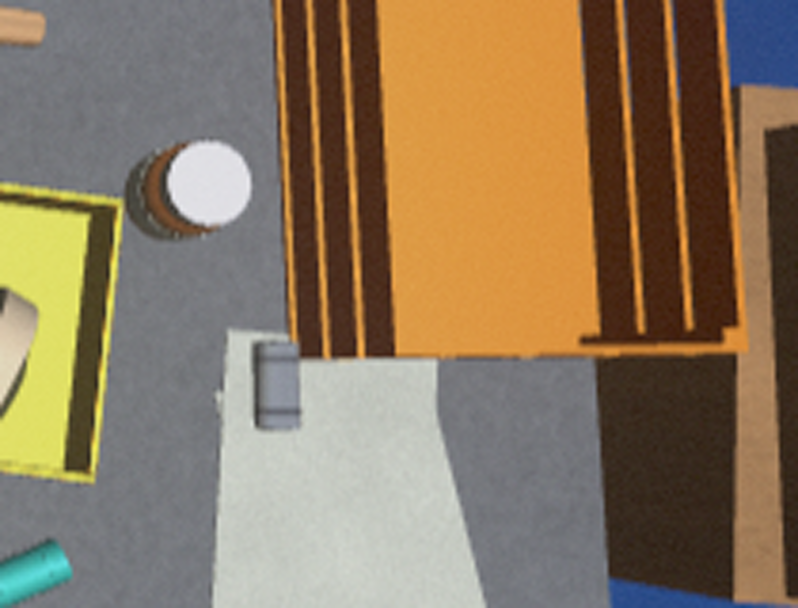

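View pics/s17.png

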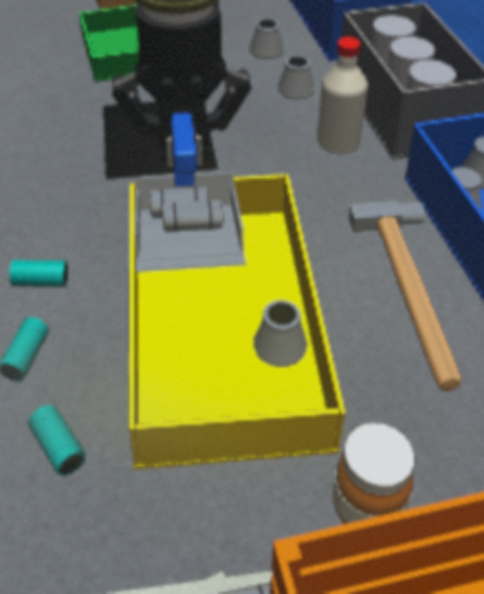

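```bash
python3 - <<'E'
from h import *
c=capture("top")
print(p2w(c,502.9,231.3,15), p2w(c,506,224,0), p2w(c,534,224,150))
for u,v in((430+276/3.8,130+345/3.8),(430+278/3.8,130+425/3.8)): print(p2w(c,u,v,15))
p,y=plan([440,-440,242],-90,24)
plan([440,-590,225],-90,8,p,y)
E
```

```text
[ 491.99058087 -566.96026018   15.        ] [ 511.27549581 -582.75242382    0.        ] [ 508.76335484 -582.52271825  150.        ]
[ 519.67469429 -567.56425293   15.        ]
[ 464.33917548 -566.32687108   15.        ]
[[-0.37,-0.08,0.01,2.6],[-0.75,-0.11,0.01,5.2],[-1.14,-0.08,0.02,7.8],[-1.13,0.08,0.03,7.8],[-1.12,0.24,0.02,7.8],[-1.07,0.38,0.02,7.8],[-1.01,0.53,0.02,7.9],[-0.93,0.66,0.02,7.8]]
[[-0.83,0.77,0.03,7.8],[-0.71,0.89,0.02,7.8],[-0.59,0.97,0.02,7.8],[-0.46,1.05,0.02,7.8],[-0.3,1.09,0.02,7.8],[-0.16,1.13,0.03,7.8],[0.0,1.14,0.02,7.8],[0.16,1.13,0.02,7.8]]
[[0.3,1.09,0.02,7.8],[0.45,1.05,0.03,7.8],[0.59,0.97,0.02,7.9],[0.72,0.88,0.02,7.8],[0.83,0.78,0.02,7.8],[0.93,0.66,0.02,7.8],[0.67,0.35,0.02,5.2],[0.36,0.14,0.01,2.6]]
[[0.83,0.0,0.09,-0.0],[1.67,0.0,0.19,-0.0],[2.5,0.0,0.29,-0.0],[2.5,0.0,0.28,-0.0],[2.5,0.0,0.28,-0.0],[2.5,0.0,0.28,-0.0],[1.66,0.0,0.19,-0.0],[0.84,0.0,0.1,-0.0]]
```

Emit:
apply_moves:
  targets:
    - [-0.37, -0.08, 0.01, 2.6]
    - [-0.75, -0.11, 0.01, 5.2]
    - [-1.14, -0.08, 0.02, 7.8]
    - [-1.13, 0.08, 0.03, 7.8]
    - [-1.12, 0.24, 0.02, 7.8]
    - [-1.07, 0.38, 0.02, 7.8]
    - [-1.01, 0.53, 0.02, 7.9]
    - [-0.93, 0.66, 0.02, 7.8]

```text
time_s: 22.85
eef_pos: [497.3, -280.0, 245.3]
ee_rot: [0.0, 0.973, 0.231, -0.0]
force: [-0.7, 0.2, -4.1]
grip_width: 0.244
```

Emit:
apply_moves:
  targets:
    - [-0.83, 0.77, 0.03, 7.8]
    - [-0.71, 0.89, 0.02, 7.8]
    - [-0.59, 0.97, 0.02, 7.8]
    - [-0.46, 1.05, 0.02, 7.8]
    - [-0.3, 1.09, 0.02, 7.8]
    - [-0.16, 1.13, 0.03, 7.8]
    - [0, 1.14, 0.02, 7.8]
    - [0.16, 1.13, 0.02, 7.8]

```text
time_s: 23.65
eef_pos: [466.5, -365.7, 243.5]
ee_rot: [0.0, 0.952, -0.306, -0.0]
force: [0.2, 0.6, -4.0]
grip_width: 0.241
```

Emit:
apply_moves:
  targets:
    - [0.3, 1.09, 0.02, 7.8]
    - [0.45, 1.05, 0.03, 7.8]
    - [0.59, 0.97, 0.02, 7.9]
    - [0.72, 0.88, 0.02, 7.8]
    - [0.83, 0.78, 0.02, 7.8]
    - [0.93, 0.66, 0.02, 7.8]
    - [0.67, 0.35, 0.02, 5.2]
    - [0.36, 0.14, 0.01, 2.6]

```text
time_s: 24.45
eef_pos: [439.4, -440.8, 241.7]
ee_rot: [-0.0, -0.706, 0.709, 0.0]
force: [-0.4, -0.1, -4.9]
grip_width: 0.239
```

```bash
python3 - <<'E'
from h import *
print(readout.sense()["time_s"],tcp()[1],yaw_now(),readout.sense()["force"],readout.sense()["joints"])
c=capture("side"); save(c,"s18",(180,130,440,400),2.2)
plan([440,-590,215],-90,10)
E
```

```text
24.45 [ 439.40504897 -440.8433491   241.69130325] -90.25256031879495 [-0.3592832  -0.13515929 -4.90475199] [-9.74890762e-01  5.76610117e-01  1.26749558e+00 -3.27478418e-04
  1.29760337e+00  2.17119829e+00]
[[0.62,-0.01,0.11,-0.0],[1.24,-0.01,0.22,-0.0],[1.86,-0.02,0.34,-0.1],[1.86,-0.01,0.33,-0.0],[1.87,-0.02,0.33,-0.1],[1.86,-0.01,0.34,-0.0],[1.86,-0.02,0.33,-0.0],[1.86,-0.01,0.33,-0.1]]
[[1.24,-0.0,0.23,-0.0],[0.62,-0.01,0.11,-0.0]]
```

View pics/s18.png

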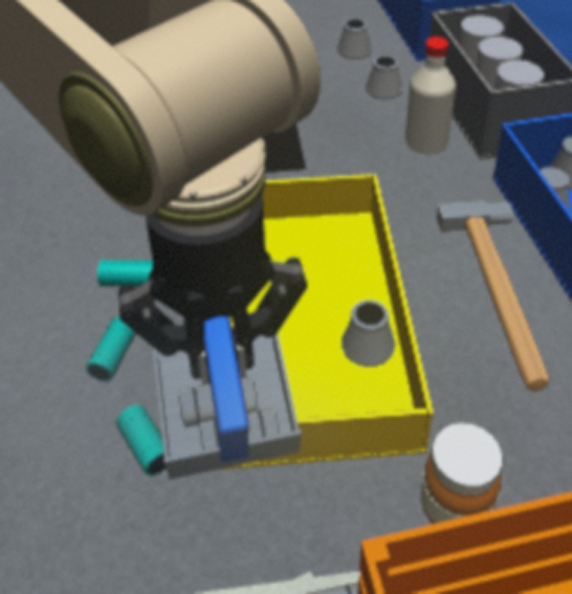

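Emit:
apply_moves:
  targets:
    - [0.62, 0, 0.1, 0]
    - [1.24, 0, 0.2, 0]
    - [1.86, 0, 0.35, 0]
    - [2.0, 0, 0.35, 0]
    - [2.2, 0, 0.35, 0]
    - [2.2, 0, 0.35, 0]
    - [2.0, 0, 0.35, 0]
    - [1.5, 0, 0.3, 0]

```text
time_s: 25.3
eef_pos: [439.8, -577.2, 217.7]
ee_rot: [0.0, 0.708, -0.707, -0.0]
force: [0.0, 0.1, -4.5]
grip_width: 0.241
```

Emit:
apply_moves:
  targets:
    - [0.9, -0.05, 0.2, 0]
    - [0.35, 0, 0.1, 0]
    - [0, 0, 0, 0]

```text
time_s: 25.6
eef_pos: [440.6, -588.5, 214.9]
ee_rot: [-0.0, 0.707, -0.707, -0.0]
force: [-0.2, 1.0, -3.6]
grip_width: 0.239
```

```bash
python3 - <<'E'
from h import *
print(readout.sense()["time_s"],tcp()[1],yaw_now(),readout.sense()["force"],readout.sense()["joints"])
E
```

```text
25.6 [ 440.55204353 -588.50767908  214.86699395] -89.95674053457627 [-0.17272746  0.99527344 -3.64816241] [-1.08705796e+00  8.71882059e-01  8.18428159e-01 -3.28251697e-05
  1.45199227e+00  2.05378347e+00]
```

Emit:
apply_moves:
  targets:
    - [0, 0, 0.6, 0]
    - [0, 0, 0.9, 0]
    - [0, 0, 0.9, 0]
    - [0, 0, 0.5, 0]
    - [0, 0, 0.2, 0]

```text
time_s: 26.1
eef_pos: [440.7, -587.9, 183.4]
ee_rot: [-0.0, 0.707, -0.707, -0.001]
force: [-0.0, -0.2, -4.1]
grip_width: 0.239
```

Emit:
apply_moves:
  targets:
    - [0, 0, 0.15, 0]
    - [0, 0, 0.15, 0]

```text
time_s: 26.3
eef_pos: [440.9, -588.3, 181.8]
ee_rot: [0.0, 0.707, -0.707, 0.0]
force: [0.2, 0.3, -4.0]
grip_width: 0.24
```

Emit:
apply_moves:
  targets:
    - [-0.3, 0, 0.05, 0]
    - [-0.6, 0, -0.03, 0]
    - [-0.9, 0, -0.1, 0]
    - [-1.1, 0, -0.13, 0]
    - [-1.2, 0, -0.14, 0]
    - [-1.2, 0, -0.15, 0]
    - [-0.8, 0, -1.2, 0]
    - [-0.2, 0, -1.5, 0]

```text
time_s: 27.1
eef_pos: [441.0, -524.3, 214.6]
ee_rot: [-0.0, 0.708, -0.707, -0.0]
force: [-0.2, -0.4, -4.1]
grip_width: 0.24
```

```bash
python3 - <<'E'
from h import *
print(readout.sense()["time_s"],tcp()[1],yaw_now(),readout.sense()["force"])
c=capture("side"); save(c,"s19",(180,180,480,400),2.4)
for d in nets.boxes_of("side","sleeve0"): print(round(d["score"],2),d["location"][0]*640,d["location"][1]*400,p2w(c,d["location"][0]*640,d["location"][1]*400,15))
E
```

```text
27.1 [ 440.96237592 -524.26093373  214.64208963] -89.93340164180887 [-0.15610806 -0.38611299 -4.05827316]
0.79 276.224 364.8 [ 417.02436781 -468.62333654   15.        ]
0.78 303.23199999999997 378.0 [ 461.42082722 -504.20465244   15.        ]
0.63 229.82399999999998 291.0 [ 338.81611272 -276.70234939   15.        ]
0.59 235.776 319.32 [ 348.19848454 -353.02488167   15.        ]
0.56 329.024 390.8 [ 501.39868355 -536.63217239   15.        ]
0.37 297.472 145.08 [603.55435908 330.31074782  15.        ]
```

View pics/s19.png

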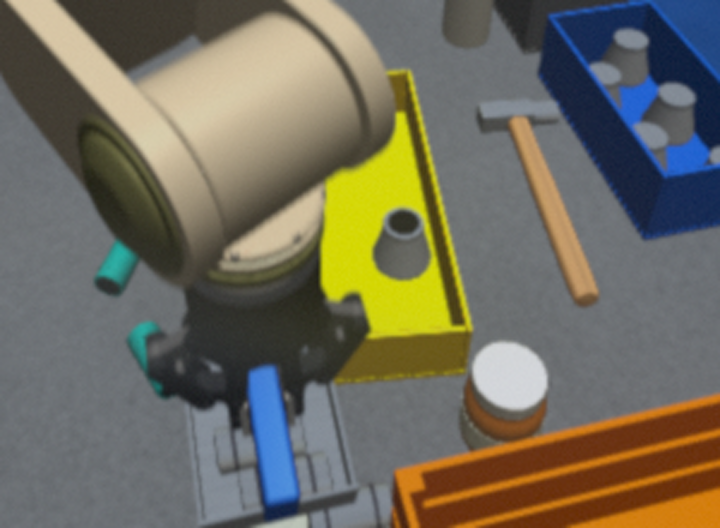

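Emit:
apply_moves:
  targets:
    - [0, 0, -0.3, 0]
    - [0, 0, 0, 0]
    - [0, 0, 0, 0]

```text
time_s: 27.5
eef_pos: [440.6, -525.4, 215.9]
ee_rot: [-0.0, 0.707, -0.707, -0.0]
force: [0.4, 0.1, -4.7]
grip_width: 0.243
```

```bash
python3 - <<'E'
from h import *
for i in (0,1):
  c=capture("side"); save(c,f"s2{i}",(240,260,440,400),3)
  if i==0:
    for d in nets.boxes_of("side","sleeve0"): print(round(d["score"],2),d["location"][0]*640,d["location"][1]*400,p2w(c,d["location"][0]*640,d["location"][1]*400,15))
E
```

```text
0.85 277.504 364.88 [ 419.33206528 -469.3211609    15.        ]
0.7 302.912 377.68 [ 460.96653374 -503.50492901   15.        ]
0.68 239.42399999999998 319.20000000000005 [ 355.60947832 -354.47706411   15.        ]
0.54 227.712 292.32 [ 334.09282099 -279.2889975    15.        ]
```

View pics/s20.png

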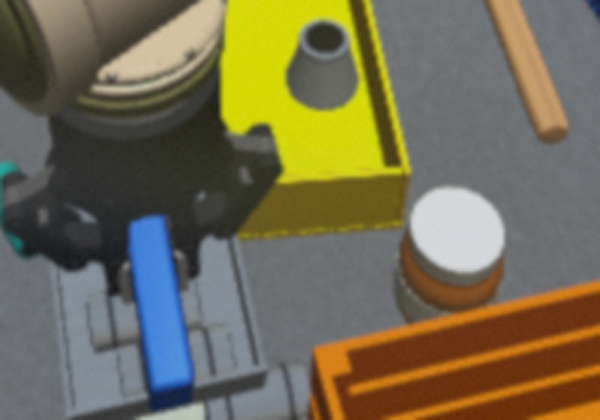

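View pics/s21.png

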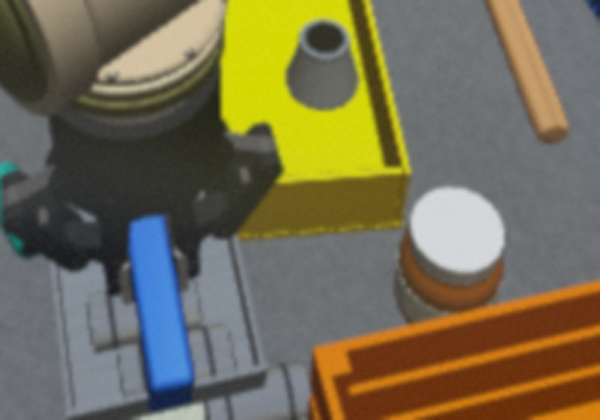

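Emit:
apply_moves:
  targets:
    - [0.8, 0, 0.1, 0]
    - [1.6, 0, 0.2, 0]
    - [1.8, 0, 0.4, 0]
    - [1.4, 0, 0.8, 0]
    - [0.6, 0, 1.0, 0]
    - [0.1, 0, 0.9, 0]
    - [0, 0, 0.4, 0]
    - [0, 0, 0.2, 0]

```text
time_s: 28.45
eef_pos: [441.0, -587.6, 176.0]
ee_rot: [-0.0, 0.707, -0.707, -0.0]
force: [0.3, 0.2, -4.0]
grip_width: 0.244
```

Emit:
apply_moves:
  targets:
    - [-0.3, 0, 0.2, 0]
    - [-0.7, 0, 0, 0]
    - [-1.0, 0, -0.12, 0]
    - [-1.2, 0, -0.14, 0]
    - [-1.3, 0, -0.16, 0]
    - [-1.3, 0, -0.5, 0]
    - [-0.3, 0, -1.4, 0]
    - [0, 0, -1.5, 0]

```text
time_s: 29.25
eef_pos: [441.0, -526.8, 214.5]
ee_rot: [0.0, 0.707, -0.707, 0.0]
force: [-0.5, -0.4, -3.2]
grip_width: 0.243
```

```bash
python3 - <<'E'
from h import *
print(readout.sense()["time_s"],tcp()[1])
c=capture("side"); save(c,"s22",(240,260,440,400),3)
E
```

```text
29.25 [ 440.99192701 -526.80933098  214.52999559]
```

View pics/s22.png

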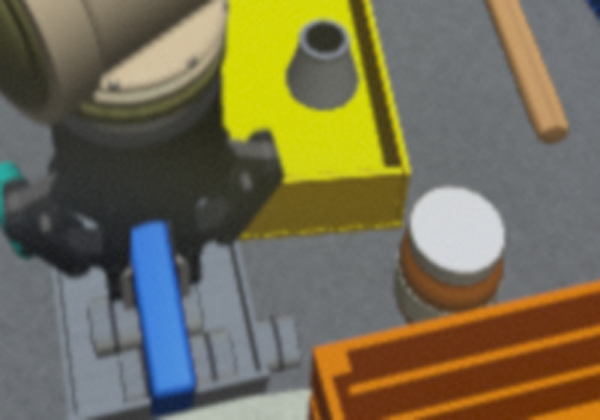

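Emit:
apply_moves:
  targets:
    - [0.8, 0, 0.2, 0]
    - [1.5, 0, 0.4, 0]
    - [1.5, 0, 0.8, 0]
    - [0.8, 0, 1.1, 0]
    - [0.3, 0, 1.2, 0]
    - [0, 0, 0.6, 0]
    - [0, 0, 0.2, 0]

```text
time_s: 30.0
eef_pos: [440.5, -576.3, 168.0]
ee_rot: [0.0, 0.707, -0.707, 0.0]
force: [-2.9, -1.2, 4.3]
grip_width: 0.243
```

```bash
python3 - <<'E'
from h import *
print(readout.sense()["time_s"],tcp()[1])
c=capture("side"); save(c,"s23",(240,260,440,400),3)
E
```

```text
30.0 [ 440.52621197 -576.3446802   167.96405566]
```

View pics/s23.png

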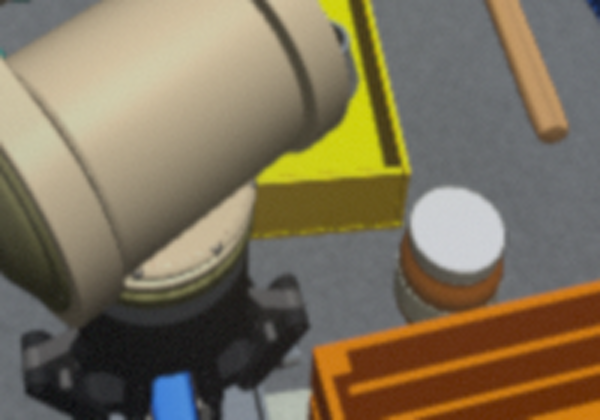

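Emit:
apply_moves:
  targets:
    - [-0.4, 0, -0.02, 0]
    - [-0.8, 0, -0.1, 0]
    - [-1.2, 0, -0.14, 0]
    - [-1.4, 0, -0.18, 0]
    - [-1.2, 0, -0.5, 0]
    - [-0.3, 0, -1.5, 0]
    - [0, 0, -1.6, 0]
    - [0, 0, -0.5, 0]

```text
time_s: 30.85
eef_pos: [441.2, -523.4, 215.7]
ee_rot: [0.0, 0.707, -0.707, 0.002]
force: [0.8, -0.8, -3.4]
grip_width: 0.238
```

```bash
python3 - <<'E'
from h import *
print(readout.sense()["time_s"],tcp()[1])
c=capture("side"); save(c,"s24",(240,260,440,400),3)
E
```

```text
30.85 [ 441.24804483 -523.37308303  215.66811291]
```

View pics/s24.png

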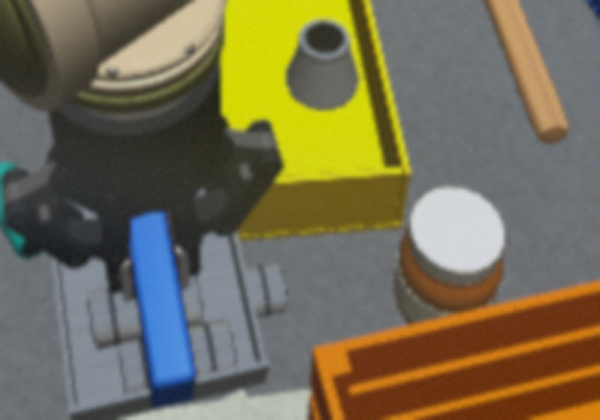

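```bash
python3 - <<'E'
from h import *
c=capture("side"); save(c,"s25",(240,260,440,400),3)
print(p2w(c,240+283/3,260+288/3,15),p2w(c,240+283/3,260+264/3,30), p2w(c,240+243/3,260+237/3,0),p2w(c,240+407/3,260+225/3,0))
E
```

```text
[ 527.05664165 -476.79254984   15.        ] [ 528.73777898 -469.3452114    30.        ] [ 512.47279185 -428.04225123    0.        ] [ 623.10262795 -444.91604691    0.        ]
```

View pics/s25.png

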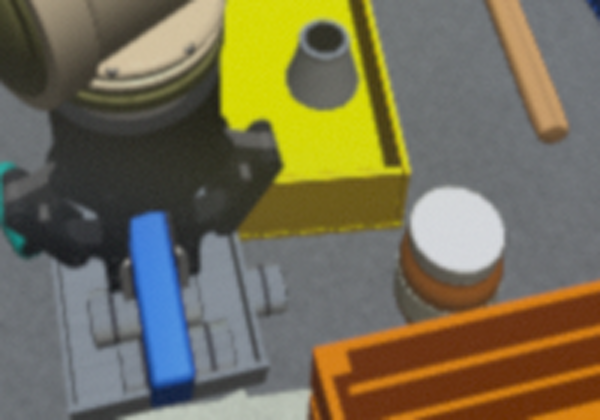

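```bash
python3 - <<'E'
from h import *
print(tcp()[1],yaw_now())
p,y=plan([452,-589.5,200],-98.15,7)
E
```

```text
[ 440.93985252 -523.36660221  214.08708017] -89.97205007909439
[[0.44,-0.07,0.09,0.5],[0.88,-0.16,0.19,1.1],[1.32,-0.26,0.28,1.7],[1.31,-0.29,0.29,1.6],[1.29,-0.33,0.28,1.6],[0.86,-0.25,0.18,1.1],[0.43,-0.13,0.1,0.6]]
```

Emit:
apply_moves:
  targets:
    - [0.44, -0.07, 0.09, 0.5]
    - [0.9, -0.16, 0.19, 1.1]
    - [1.35, -0.26, 0.28, 1.7]
    - [1.35, -0.29, 0.29, 1.6]
    - [1.3, -0.33, 0.28, 1.6]
    - [0.86, -0.25, 0.4, 1.1]
    - [0.43, -0.13, 0.8, 0.6]
    - [0, 0, 1.0, 0]

```text
time_s: 31.75
eef_pos: [451.5, -590.7, 178.2]
ee_rot: [0.0, -0.655, 0.756, 0.0]
force: [0.0, -0.2, -4.7]
grip_width: 0.235
```

Emit:
apply_moves:
  targets:
    - [0, 0, 1.0, 0]
    - [0, 0, 0.6, 0]
    - [0, 0, 0.2, 0]
  grip: 1.8
  force: 20

```text
time_s: 32.05
eef_pos: [451.7, -589.8, 160.7]
ee_rot: [0.0, -0.655, 0.756, 0.001]
force: [-0.0, -0.2, -4.3]
grip_width: 0.239
```

Emit:
apply_moves:
  targets:
    - [-0.3, 0, 0.2, 0]
    - [-0.4, 0, 0.15, 0]
    - [-0.5, 0, 0.15, 0]
    - [-0.5, 0, 0.12, 0]
    - [-0.5, 0, 0.1, 0]

```text
time_s: 32.55
eef_pos: [455.3, -570.1, 158.8]
ee_rot: [-0.002, -0.655, 0.756, -0.005]
force: [-1.4, -7.5, 9.4]
grip_width: 0.242
```

```bash
python3 - <<'E'
from h import *
s=readout.sense();print(s["time_s"],tcp()[1],s["force"],s["wrist_torque"])
c=capture("side"); save(c,"s26",(200,220,440,400),3)
E
```

```text
32.55 [ 455.28579682 -570.08543166  158.80953805] [-1.37533471 -7.52973705  9.44586735] [-1.7948462   0.46246621  0.0797419 ]
```

View pics/s26.png

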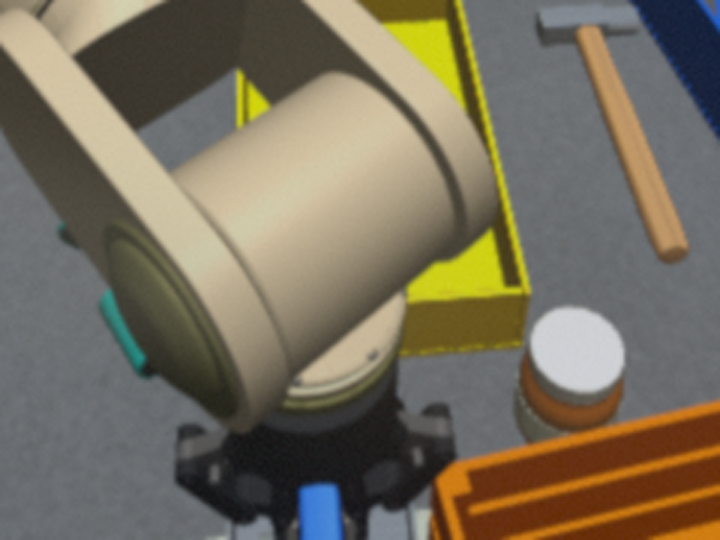

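Emit:
apply_moves:
  targets:
    - [-0.4, 0, 0.1, 0]
    - [-0.4, 0, 0.1, 0]
    - [-0.2, 0, 0.1, 0]

```text
time_s: 32.9
eef_pos: [456.9, -559.7, 155.5]
ee_rot: [-0.002, -0.655, 0.756, -0.004]
force: [-2.3, -5.2, 11.8]
grip_width: 0.244
```

Emit:
apply_moves:
  targets:
    - [-0.3, 0, 0.12, 0]
    - [-0.3, 0, 0.12, 0]
    - [-0.2, 0, 0.1, 0]
    - [-0.1, 0, 0.1, 0]

```text
time_s: 33.3
eef_pos: [458.3, -550.6, 151.4]
ee_rot: [-0.001, -0.655, 0.756, -0.004]
force: [-3.4, 0.6, 15.8]
grip_width: 0.241
```

```bash
python3 - <<'E'
from h import *
s=readout.sense();print(s["time_s"],tcp()[1],s["force"],s["wrist_torque"])
c=capture("top"); save(c,"t27",(380,150,540,270),5)
c=capture("side"); save(c,"s27",(240,260,440,400),3)
E
```

```text
33.3 [ 458.27720655 -550.606399    151.40465893] [-3.39403699  0.58647153 15.77220743] [-1.00811812  0.72279032 -0.05241583]
```

View pics/t27.png

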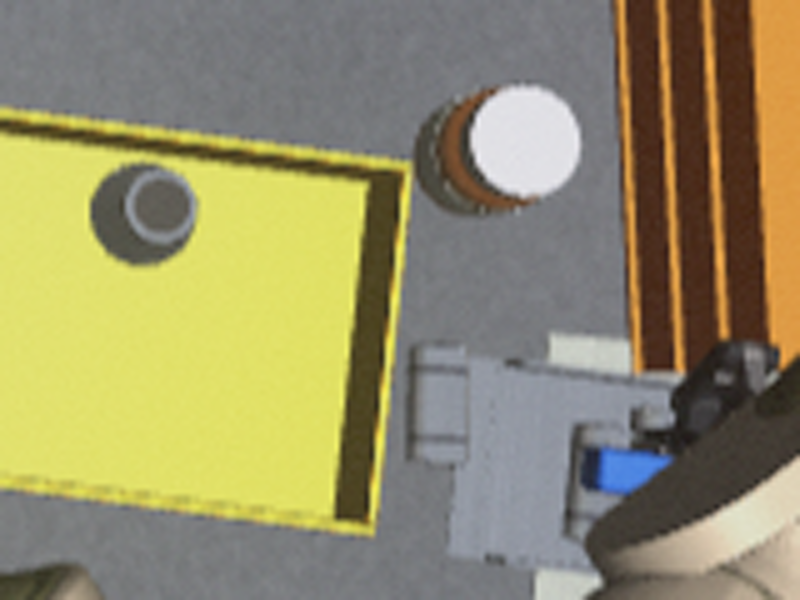

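View pics/s27.png

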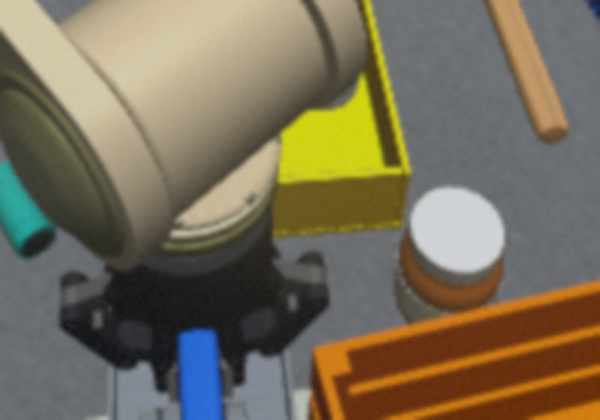

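Emit:
apply_moves:
  targets:
    - [-0.2, 0, -0.06, 0]
    - [-0.4, 0, 0, 0]
    - [-0.5, 0, 0, 0]
    - [-0.5, 0, 0, 0]
    - [-0.4, 0, 0, 0]
    - [-0.3, -0.2, 0, 0]
    - [-0.3, -0.4, 0, 0]
    - [-0.3, -0.4, 0, 0]
  grip: 1.5
  force: 100

```text
time_s: 34.2
eef_pos: [468.0, -525.8, 152.0]
ee_rot: [-0.005, -0.653, 0.757, -0.001]
force: [-34.4, -11.2, 21.5]
grip_width: 0.241
```

```bash
python3 - <<'E'
from h import *
s=readout.sense();print(s["time_s"],tcp()[1],s["force"],s["wrist_torque"])
c=capture("top"); save(c,"t28",(380,150,540,270),5)
E
```

```text
34.2 [ 467.95783978 -525.7829055   151.95819657] [-34.44712071 -11.23496913  21.50509386] [-2.21086133  6.62945995 -1.80179867]
```

View pics/t28.png

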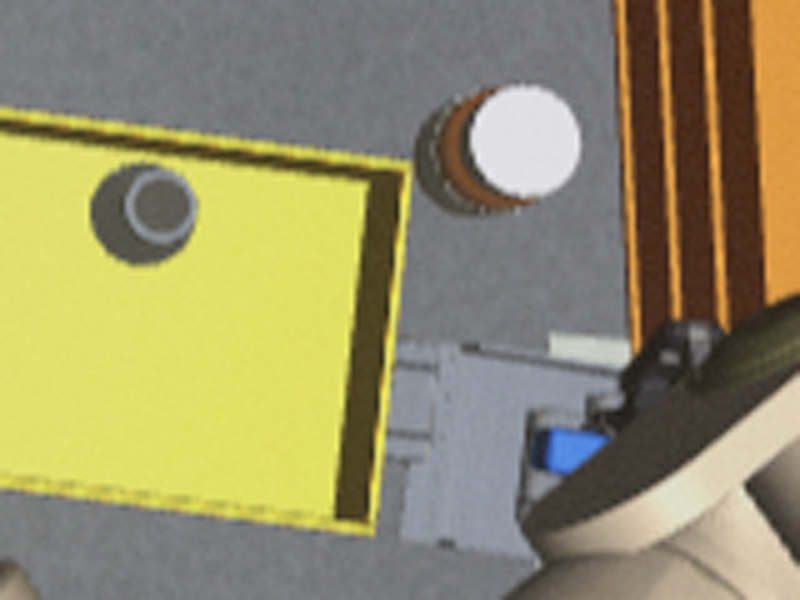

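Emit:
apply_moves:
  targets:
    - [-0.2, 0.2, -0.02, 0]
    - [-0.3, 0.1, 0, 0]
    - [-0.3, 0, 0, 0]

```text
time_s: 34.55
eef_pos: [469.2, -515.8, 151.1]
ee_rot: [-0.001, -0.654, 0.756, -0.003]
force: [-1.5, -3.9, 7.4]
grip_width: 0.241
```

Emit:
apply_moves:
  targets:
    - [0, -0.3, 0, 0]
    - [0, -0.4, 0, 0]
    - [0, -0.4, 0, 0]
    - [0, -0.3, 0, 0]

```text
time_s: 34.95
eef_pos: [483.6, -516.7, 151.1]
ee_rot: [-0.001, -0.655, 0.756, -0.002]
force: [-6.3, 0.6, 9.8]
grip_width: 0.241
```

```bash
python3 - <<'E'
from h import *
s=readout.sense();print(s["time_s"],tcp()[1],s["force"],s["wrist_torque"])
c=capture("top"); save(c,"t29",(380,150,540,270),5)
E
```

```text
34.95 [ 483.63333321 -516.71971121  151.12703371] [-6.31057756  0.55701416  9.78257491] [-0.40158946  1.10177682 -0.14777892]
```

View pics/t29.png

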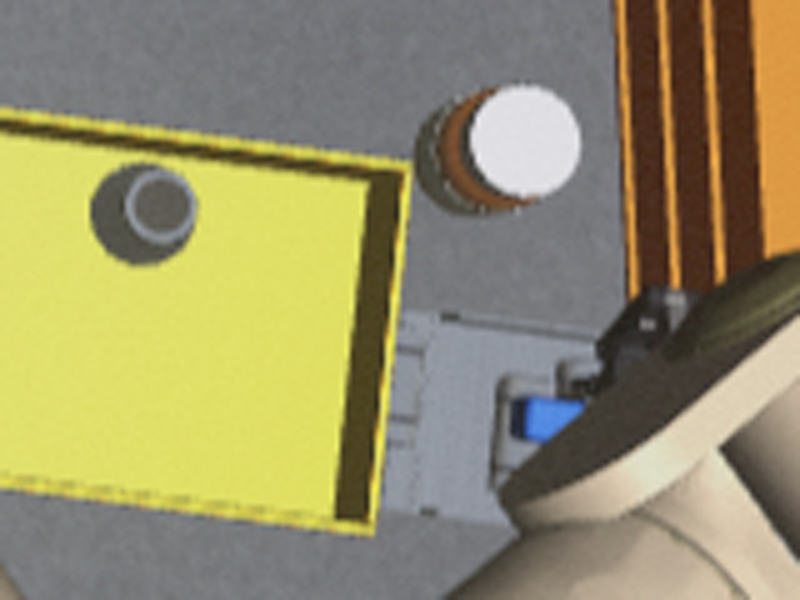

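Emit:
apply_moves:
  targets:
    - [-0.3, 0, 0, 0]
    - [-0.3, 0, 0, 0]
    - [-0.3, 0, 0, 0]
    - [-0.1, 0, 0, 0]

```text
time_s: 35.4
eef_pos: [485.5, -507.2, 151.1]
ee_rot: [-0.001, -0.655, 0.756, -0.003]
force: [-0.5, -5.2, 7.5]
grip_width: 0.245
```

Emit:
apply_moves:
  targets:
    - [-0.2, 0, 0, 0]
    - [-0.1, 0, 0, 0]

```text
time_s: 35.6
eef_pos: [485.9, -504.4, 151.1]
ee_rot: [-0.001, -0.655, 0.756, -0.003]
force: [-0.8, -5.6, 7.4]
grip_width: 0.242
```

Emit:
apply_moves:
  targets:
    - [-0.2, 0, 0, 0]
    - [-0.2, 0, 0, 0]

```text
time_s: 35.8
eef_pos: [486.4, -500.5, 151.1]
ee_rot: [-0.001, -0.655, 0.756, -0.003]
force: [-0.8, -4.2, 8.3]
grip_width: 0.239
```

Emit:
apply_moves:
  targets:
    - [-0.1, 0, 0, 0]
    - [-0.1, 0, 0, 0]

```text
time_s: 36.0
eef_pos: [486.7, -498.5, 151.1]
ee_rot: [-0.001, -0.655, 0.756, -0.003]
force: [-0.8, -4.3, 7.9]
grip_width: 0.241
```

Emit:
apply_moves:
  targets:
    - [-0.1, 0, 0, 0]
    - [-0.1, 0, 0, 0]

```text
time_s: 36.2
eef_pos: [487.0, -496.6, 151.1]
ee_rot: [-0.001, -0.655, 0.756, -0.003]
force: [-0.3, -4.7, 7.2]
grip_width: 0.241
```

```bash
python3 - <<'E'
from h import *
s=readout.sense();print(s["time_s"],tcp()[1],s["force"],s["wrist_torque"])
c=capture("top"); save(c,"t30",(380,170,540,270),5)
c=capture("wrist"); save(c,"w30")
E
```

```text
36.2 [ 486.97113089 -496.59453279  151.0527589 ] [-0.34822693 -4.7394415   7.15894782] [-1.33902741  0.45477528 -0.02567756]
```

View pics/t30.png

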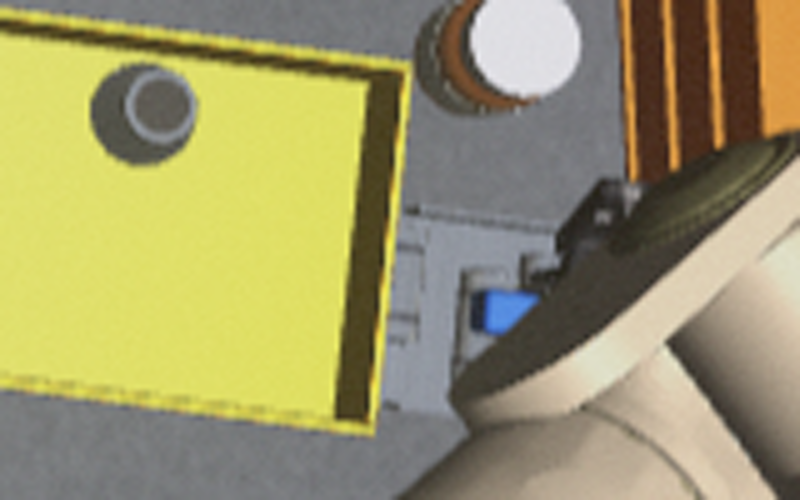

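View pics/w30.png

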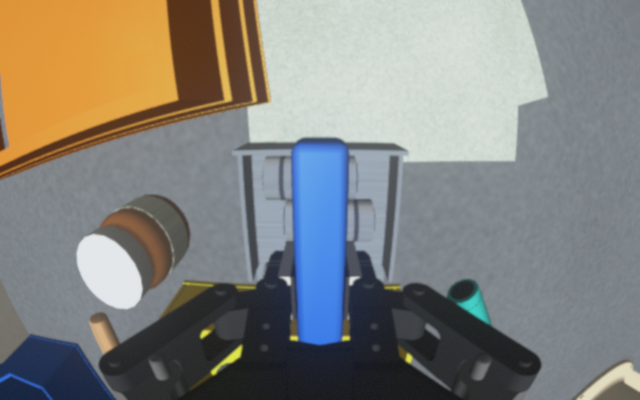

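Emit:
apply_moves:
  targets:
    - [-0.1, 0, 0, 0]
    - [-0.1, 0, 0, 0]

```text
time_s: 36.5
eef_pos: [487.2, -494.8, 151.1]
ee_rot: [-0.001, -0.655, 0.756, -0.004]
force: [-0.2, -9.9, 5.2]
grip_width: 0.244
```

Emit:
apply_moves:
  targets:
    - [-0.1, 0, 0, 0]
    - [-0.1, 0, 0, 0]

```text
time_s: 36.7
eef_pos: [487.2, -494.1, 151.4]
ee_rot: [-0.002, -0.655, 0.756, -0.005]
force: [-1.9, -15.2, 6.1]
grip_width: 0.24
```

Emit:
apply_moves:
  targets:
    - [0.15, 0, -0.05, 0]
    - [0.1, 0, -0.3, 0]
    - [0, 0, -0.6, 0]
    - [0, 0, -0.9, 0]
    - [0, 0, -0.9, 0]
    - [0, 0, -0.7, 0]
    - [0, 0, -0.4, 0]
    - [0, 0, -0.1, 0]

```text
time_s: 37.5
eef_pos: [486.8, -494.1, 187.9]
ee_rot: [-0.0, -0.655, 0.756, -0.001]
force: [-0.3, -5.9, -6.8]
grip_width: 0.24
```

```bash
python3 - <<'E'
from h import *
s=readout.sense();print(s["time_s"],tcp()[1],s["force"],s["wrist_torque"])
c=capture("top"); save(c,"t31",(380,170,540,270),5)
E
```

```text
37.5 [ 486.75689367 -494.07937872  187.91342073] [-0.29577903 -5.90718277 -6.78313748] [-1.58200593  0.13127498 -0.09450321]
```

View pics/t31.png

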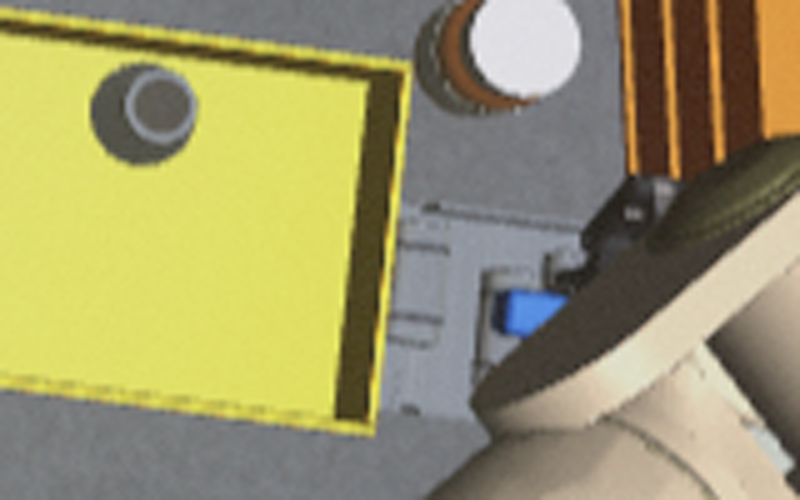

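Emit:
apply_moves:
  targets:
    - [0.1, 0, 0, 0]
    - [0.05, 0, 0, 0]

```text
time_s: 37.75
eef_pos: [486.7, -495.1, 187.3]
ee_rot: [0.0, -0.655, 0.756, 0.0]
force: [0.0, -2.6, -4.7]
grip_width: 0.243
```

Emit:
apply_moves:
  targets:
    - [0.07, 0, -0.6, 0]
    - [0, 0, -1.6, 0]
    - [-0.1, 0, -2.0, 0]
    - [-0.7, 0, -0.6, 0]
    - [-0.9, 0, 0.2, 0]
    - [-0.5, 0, 0.7, 0]
    - [0, 0, 0.6, 0]
    - [0.3, 0, 0.3, 0]
  grip: 1.8
  force: 20

```text
time_s: 38.55
eef_pos: [489.2, -476.5, 215.7]
ee_rot: [0.0, -0.655, 0.755, 0.001]
force: [-0.8, 2.2, 1.8]
grip_width: 0.241
```

Emit:
apply_moves:
  targets:
    - [0.4, 0, 0.4, 0]
    - [0.4, 0, 0.4, 0]
    - [0.4, 0, 0.4, 0]

```text
time_s: 38.85
eef_pos: [487.4, -490.7, 207.6]
ee_rot: [-0.001, -0.655, 0.756, -0.002]
force: [-1.4, -2.1, 12.6]
grip_width: 0.245
```

```bash
python3 - <<'E'
from h import *
s=readout.sense();print(s["time_s"],tcp()[1],s["force"],s["wrist_torque"])
c=capture("top"); save(c,"t32",(340,170,540,280),4)
c=capture("side"); save(c,"s32",(220,200,460,400),3)
E
```

```text
38.85 [ 487.356358   -490.67334085  207.56249179] [-1.44490961 -2.06456917 12.56364849] [0.66470635 0.25321826 0.15791219]
```

View pics/t32.png

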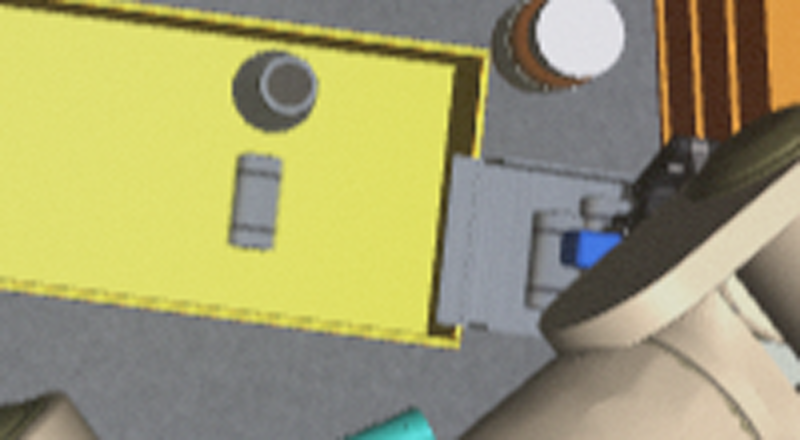

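View pics/s32.png

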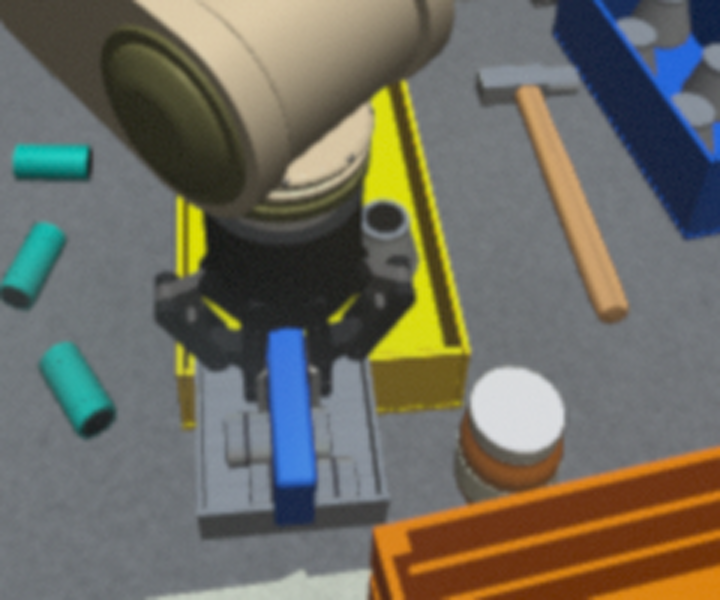

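The third sleeve rolled off the bevelled nose again, but this time it dropped back into the tote. The other two are still aboard. The lift needs a nose-up tilt before the nose leaves the wall. I'll set the scoop down in the tote, regrip at the rear of the bar so I can tip it about its heel, and re-scoop against the left end wall.

Emit:
apply_moves:
  targets:
    - [0, 0, -0.6, 0]
    - [-0.2, 0.05, -1.3, 0]
    - [-0.6, 0.05, -1.2, 0]
    - [-1.2, 0.1, -0.5, 0]
    - [-1.9, 0.1, 0, 0]
    - [-2.3, 0.1, 0, 0]
    - [-2.3, 0, 0, 0]
    - [-1.9, 0, 0, 0]
  grip: 1.5
  force: 80

```text
time_s: 39.75
eef_pos: [498.6, -383.3, 242.0]
ee_rot: [0.0, -0.655, 0.755, 0.0]
force: [-0.5, 0.4, -4.4]
grip_width: 0.239
```

Emit:
apply_moves:
  targets:
    - [-1.2, 0, 0.3, 0]
    - [-0.6, 0, 0.9, 0]
    - [-0.2, 0, 1.4, 0]
    - [0, 0, 1.6, 0]
    - [0, 0, 1.4, 0]
    - [0, 0, 0.8, 0]
    - [0, 0, 0.3, 0]

```text
time_s: 40.45
eef_pos: [500.9, -365.8, 173.3]
ee_rot: [-0.0, -0.655, 0.756, 0.001]
force: [0.0, 0.6, -3.9]
grip_width: 0.243
```

```bash
cat >> h.py <<'E'
_d=np.radians(-8.15)
TX=np.array([np.cos(_d),np.sin(_d)]);TY=np.array([-np.sin(_d),np.cos(_d)]);TC=np.array([547.5,-271.2])
def tt(p): q=np.array(p)[:2]-TC; return np.array([q@TX,q@TY]).round(1)
E
python3 - <<'E'
from h import *
s=readout.sense();print(s["time_s"],tcp()[1],tt(tcp()[1]),yaw_now(),s["force"])
c=capture("top"); save(c,"t33",(310,160,510,270),4)
for d in nets.boxes_of("top","sleeve0"): print(round(d["score"],2),tt(p2w(c,d["location"][0]*640,d["location"][1]*400,20)))
E
```

```text
40.45 [ 500.92369224 -365.8142408   173.3276905 ] [ -32.7 -100.3] -98.19154274844443 [ 0.01085339  0.6227647  -3.90809343]
0.83 [-17.1   9.9]
0.8 [-208.1   73.5]
```

View pics/t33.png

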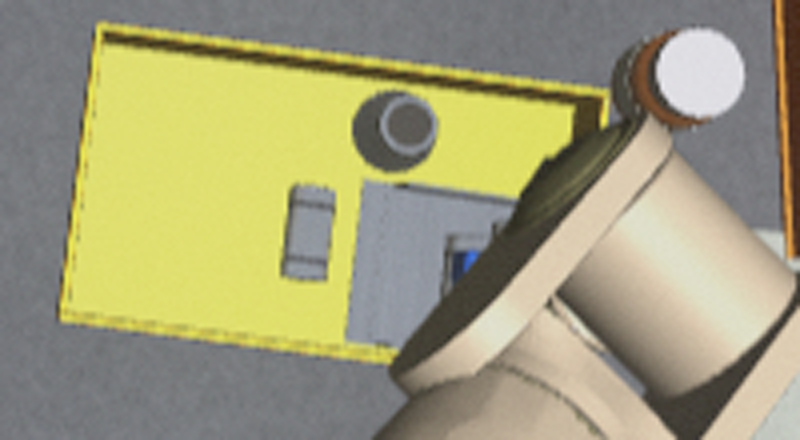

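Emit:
apply_moves:
  targets:
    - [0, 0, 0.5, 0]
    - [-0.3, 0, 0.3, 0]
    - [-0.5, 0, 0.2, 0]
    - [-0.5, 0, 0.18, 0]
    - [-0.5, 0, 0.15, 0]
    - [-0.4, 0, 0.15, 0]
    - [-0.3, 0, 0.12, 0]
  grip: 1.8
  force: 20

```text
time_s: 41.25
eef_pos: [505.4, -341.9, 160.6]
ee_rot: [-0.001, -0.655, 0.756, -0.003]
force: [-0.9, -2.9, 6.4]
grip_width: 0.241
```

Emit:
apply_moves:
  targets:
    - [-0.4, 0, 0.15, 0]
    - [-0.4, 0, 0.15, 0]
    - [-0.2, 0, 0.12, 0]

```text
time_s: 41.55
eef_pos: [506.9, -332.0, 156.7]
ee_rot: [-0.001, -0.655, 0.755, -0.003]
force: [-0.8, 0.2, 7.8]
grip_width: 0.241
```

Emit:
apply_moves:
  targets:
    - [0, 0, -0.05, 0]
    - [0, 0, 0, 0]
    - [0, 0, 0, 0]
  grip: 4.5

```text
time_s: 41.85
eef_pos: [506.2, -330.9, 154.8]
ee_rot: [0.0, -0.655, 0.756, 0.0]
force: [0.2, -0.6, -0.5]
grip_width: 0.523
```

```bash
python3 - <<'E'
from h import *
s=readout.sense();print(s["time_s"],tcp()[1],tt(tcp()[1]),yaw_now(),s["force"],s["grip_width"])
c=capture("top"); save(c,"t34",(310,160,510,270),4)
E
```

```text
41.85 [ 506.19797506 -330.92283574  154.75000798] [-32.4 -65. ] -98.17230010123738 [ 0.24843498 -0.64557795 -0.48554305] 0.523228381461629
```

View pics/t34.png

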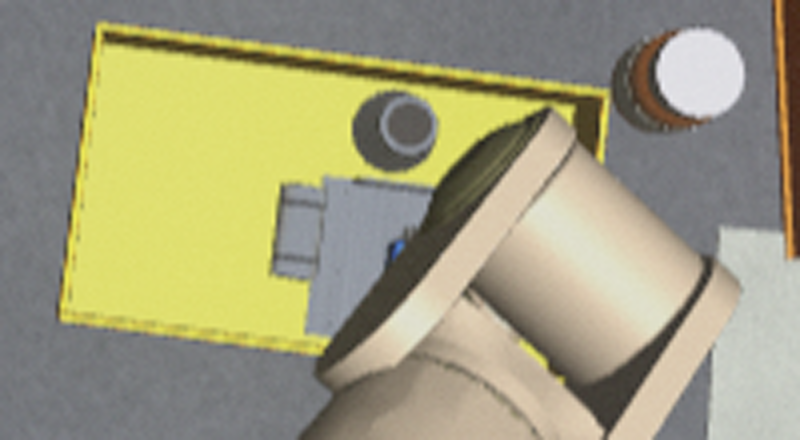

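Emit:
apply_moves:
  targets:
    - [1.0, 0, -0.1, 0]
    - [1.6, 0, -0.1, 0]
    - [1.2, 0, -0.05, 0]
    - [0.4, 0, 0, 0]
    - [0, 0, 0, 0]

```text
time_s: 42.4
eef_pos: [499.8, -373.6, 157.1]
ee_rot: [0.0, -0.654, 0.756, 0.0]
force: [0.2, 0.7, -0.0]
grip_width: 0.526
```

Emit:
apply_moves:
  targets:
    - [0, 0, 0, 0]
    - [0, 0, 0, 0]
    - [0, 0, 0, 0]
    - [0, 0, 0, 0]
  grip: 1.5
  force: 100

```text
time_s: 42.8
eef_pos: [500.4, -372.5, 157.4]
ee_rot: [0.0, -0.655, 0.756, -0.0]
force: [0.5, 1.3, 2.4]
grip_width: 0.239
```

Emit:
apply_moves:
  targets:
    - [-0.4, 0, 0.06, 0]
    - [-0.8, 0, 0, 0]
    - [-1.0, 0, 0, 0]
    - [-1.0, 0, 0, 0]
    - [-1.0, 0, 0, 0]
    - [-1.0, 0, 0, 0]
    - [-1.0, 0, 0, 0]
    - [-1.0, 0, 0, 0]

```text
time_s: 43.6
eef_pos: [510.7, -301.2, 157.4]
ee_rot: [-0.0, -0.655, 0.756, -0.001]
force: [-1.1, -3.6, 5.4]
grip_width: 0.238
```

Emit:
apply_moves:
  targets:
    - [-1.0, 0, 0, 0]
    - [-1.0, 0, 0, 0]
    - [-0.9, 0, 0, 0]
    - [-0.7, -0.2, 0, 0]
    - [-0.6, -0.2, 0, 0]
    - [-0.5, -0.2, 0, 0]

```text
time_s: 44.2
eef_pos: [523.2, -255.6, 157.4]
ee_rot: [-0.0, -0.655, 0.756, -0.001]
force: [-2.9, -3.6, 5.9]
grip_width: 0.241
```

```bash
python3 - <<'E'
from h import *
s=readout.sense();print(s["time_s"],tcp()[1],tt(tcp()[1]),yaw_now(),s["force"],s["grip_width"])
c=capture("top"); save(c,"t35",(310,160,510,270),4)
c=capture("wrist"); save(c,"w35")
E
```

```text
44.2 [ 523.15758547 -255.59781237  157.4191122 ] [-26.3  12. ] -98.14882087640838 [-2.91980932 -3.60624763  5.88347716] 0.2407255149116637
```

View pics/t35.png

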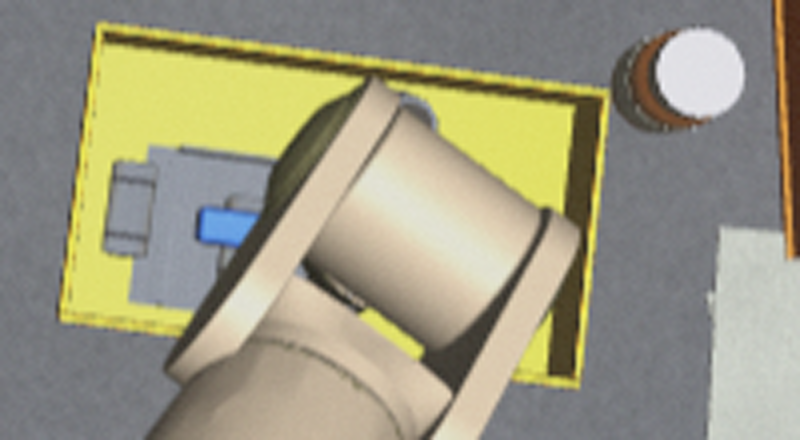

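View pics/w35.png

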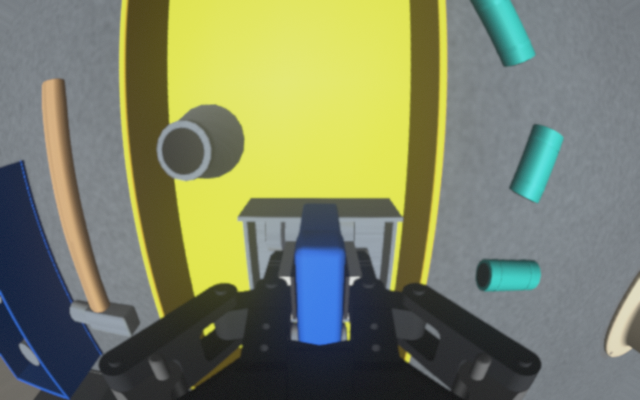

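Emit:
apply_moves:
  targets:
    - [-0.2, -0.4, 0, 0]
    - [-0.2, -0.5, 0, 0]
    - [-0.2, -0.4, 0, 0]
    - [-0.5, 0, 0, 0]
    - [-0.5, 0, 0, 0]
    - [-0.5, 0, 0, 0]
    - [-0.4, 0, 0, 0]
    - [-0.3, 0, 0, 0]

```text
time_s: 45.1
eef_pos: [540.1, -229.9, 157.5]
ee_rot: [-0.0, -0.655, 0.756, -0.001]
force: [-0.2, -4.0, 5.7]
grip_width: 0.238
```

Emit:
apply_moves:
  targets:
    - [-0.3, 0, 0, 0]
    - [-0.2, 0, 0, 0]
    - [-0.1, 0, 0, 0]

```text
time_s: 45.4
eef_pos: [540.9, -224.0, 157.4]
ee_rot: [-0.0, -0.655, 0.756, -0.001]
force: [0.1, -4.7, 6.6]
grip_width: 0.243
```

```bash
python3 - <<'E'
from h import *
s=readout.sense();print(s["time_s"],tcp()[1],tt(tcp()[1]),s["force"])
c=capture("top"); save(c,"t36",(310,160,510,270),4)
E
```

```text
45.4 [ 540.92812574 -223.9770552   157.41414858] [-13.2  45.8] [ 0.0771729  -4.7030624   6.55117413]
```

View pics/t36.png

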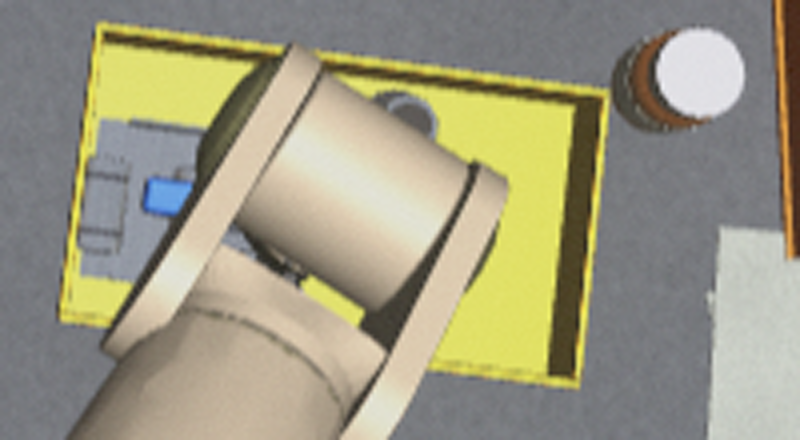

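Emit:
apply_moves:
  targets:
    - [-0.15, 0, 0, 0]
    - [-0.15, 0, 0, 0]

```text
time_s: 45.65
eef_pos: [541.3, -221.2, 157.4]
ee_rot: [-0.0, -0.655, 0.756, -0.001]
force: [-1.4, -4.7, 5.5]
grip_width: 0.241
```

Emit:
apply_moves:
  targets:
    - [-0.15, 0, 0, 0]
    - [-0.15, 0, 0, 0]

```text
time_s: 45.85
eef_pos: [541.8, -218.2, 157.4]
ee_rot: [-0.0, -0.655, 0.756, -0.001]
force: [-0.3, -5.5, 7.3]
grip_width: 0.236
```

Emit:
apply_moves:
  targets:
    - [-0.15, 0, 0, 0]
    - [-0.15, 0, 0, 0]

```text
time_s: 46.05
eef_pos: [542.1, -217.0, 158.2]
ee_rot: [-0.001, -0.655, 0.755, -0.003]
force: [-5.4, -15.7, 10.5]
grip_width: 0.243
```

Emit:
apply_moves:
  targets:
    - [0.1, 0, 0.06, 0]
    - [0.25, 0, 0.04, 0]
    - [0.3, 0, 0, 0]
    - [0.4, 0, 0, 0]
    - [0.4, 0, 0, 0]
  grip: 1.8
  force: 20

```text
time_s: 46.55
eef_pos: [540.8, -228.0, 157.4]
ee_rot: [0.001, -0.655, 0.756, -0.0]
force: [2.2, 7.7, 15.1]
grip_width: 0.239
```

```bash
python3 - <<'E'
from h import *
s=readout.sense();print(s["time_s"],tcp()[1],tt(tcp()[1]),s["force"],s["wrist_torque"])
c=capture("top"); save(c,"t37",(310,160,430,260),6)
E
```

```text
46.55 [ 540.75949024 -228.03646532  157.4214894 ] [-12.8  41.8] [ 2.21349875  7.71845992 15.11471379] [ 1.52007562  0.12193467 -0.05549532]
```

View pics/t37.png

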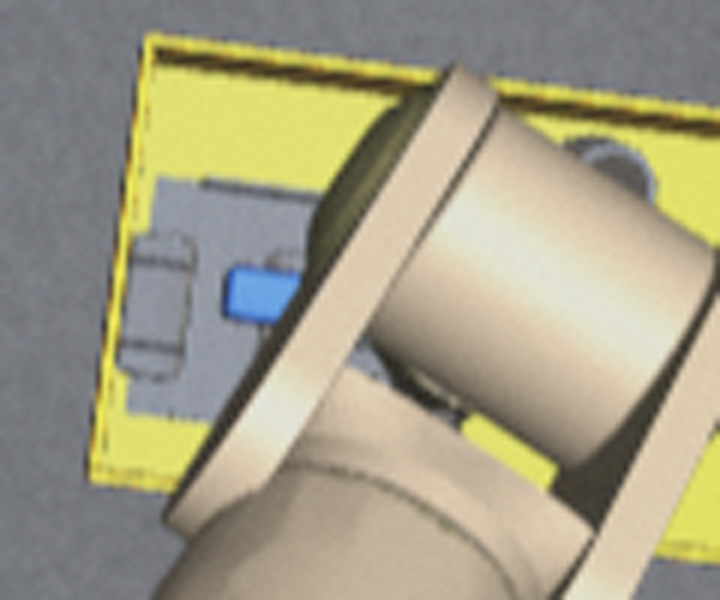

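Emit:
apply_moves:
  targets:
    - [-0.3, 0, 0, 0]
    - [-0.4, 0, 0, 0]
    - [-0.4, 0, 0, 0]
    - [-0.2, 0, 0, 0]
    - [0, 0, 0.1, 0]

```text
time_s: 47.1
eef_pos: [542.4, -218.0, 157.4]
ee_rot: [-0.001, -0.655, 0.755, -0.003]
force: [-7.3, -8.6, 23.7]
grip_width: 0.244
```

Emit:
apply_moves:
  targets:
    - [0.05, 0, 0.1, 0]
    - [0.1, 0, 0.08, 0]

```text
time_s: 47.3
eef_pos: [542.3, -218.2, 157.3]
ee_rot: [0.0, -0.655, 0.755, -0.002]
force: [-10.9, 7.8, 41.0]
grip_width: 0.238
```

Emit:
apply_moves:
  targets:
    - [0.25, 0, 0.05, 0]
    - [0.4, 0, 0, 0]
    - [0.4, 0, 0, 0]

```text
time_s: 47.6
eef_pos: [541.2, -227.3, 156.5]
ee_rot: [0.002, -0.655, 0.756, -0.002]
force: [-1.5, 7.1, 20.5]
grip_width: 0.241
```

```bash
python3 - <<'E'
from h import *
s=readout.sense();print(s["time_s"],tcp()[1],tt(tcp()[1]),s["force"],s["wrist_torque"])
c=capture("top"); save(c,"t38",(310,160,430,260),6)
E
```

```text
47.6 [ 541.19435677 -227.29309336  156.53179958] [-12.5  42.6] [-1.52611695  7.06445301 20.46319018] [1.37218873 0.45074503 0.06823838]
```

View pics/t38.png

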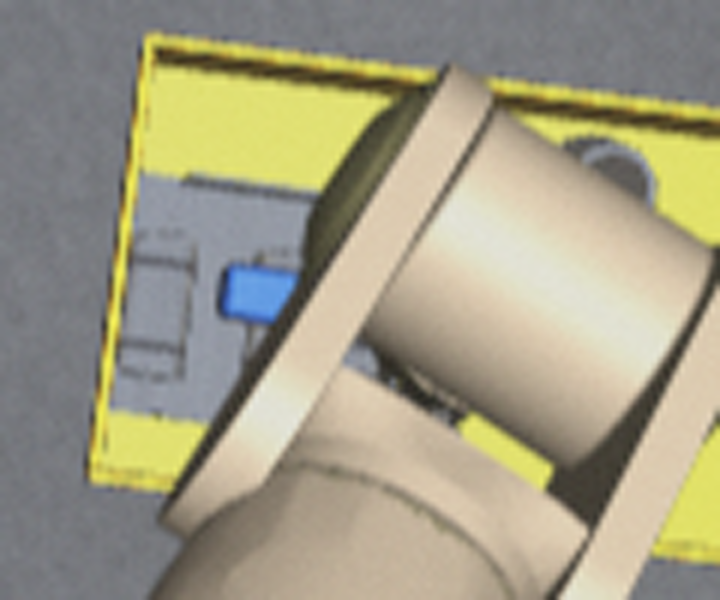

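Emit:
apply_moves:
  targets:
    - [0.1, 0, 0.1, 0]
    - [0.2, 0, 0.08, 0]
    - [0.4, 0, 0.02, 0]
    - [0.4, 0, 0, 0]

```text
time_s: 48.05
eef_pos: [539.8, -238.7, 154.6]
ee_rot: [0.001, -0.655, 0.756, -0.002]
force: [-2.9, 7.6, 28.8]
grip_width: 0.242
```

```bash
python3 - <<'E'
from h import *
s=readout.sense();print(s["time_s"],tcp()[1],tt(tcp()[1]),s["force"],s["wrist_torque"])
c=capture("top"); save(c,"t39",(310,160,430,260),6)
c=capture("side"); save(c,"s39",(230,180,400,330),4)
E
```

```text
48.05 [ 539.77568532 -238.73952818  154.58539956] [-12.2  31. ] [-2.90595413  7.59616996 28.81967597] [1.95083598 0.26189743 0.17433025]
```

View pics/t39.png

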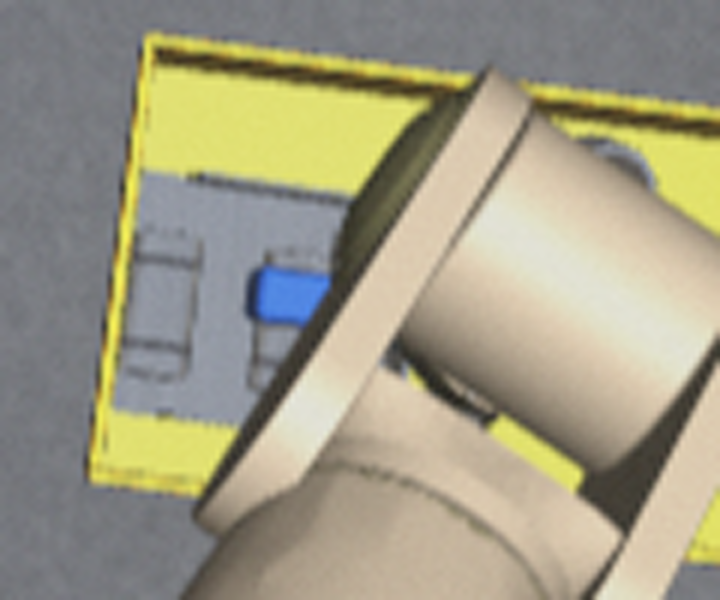

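View pics/s39.png

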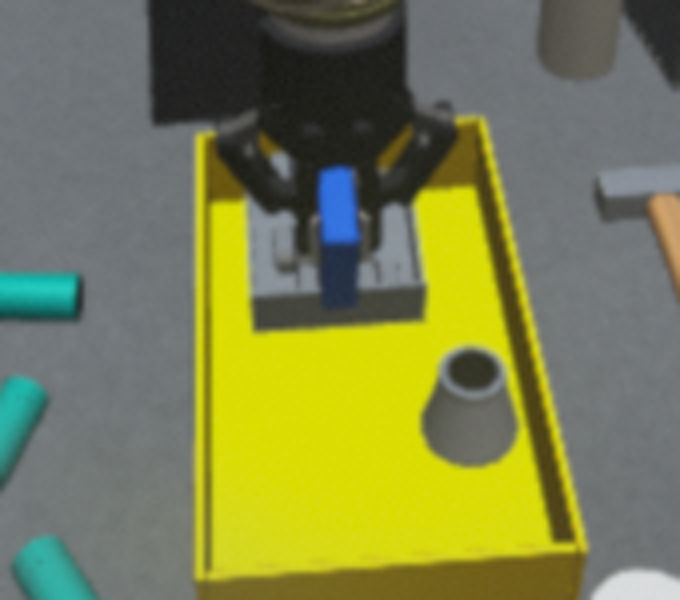

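Emit:
apply_moves:
  targets:
    - [0.3, 0, 0.08, 0]
    - [0.4, 0, 0.03, 0]
    - [0.4, 0, 0, 0]
    - [0.1, 0, -0.1, 0]

```text
time_s: 48.55
eef_pos: [537.8, -250.2, 152.0]
ee_rot: [0.002, -0.655, 0.756, -0.001]
force: [1.9, 5.3, 7.6]
grip_width: 0.24
```

```bash
python3 - <<'E'
from h import *
s=readout.sense();print(s["time_s"],tcp()[1],tt(tcp()[1]),s["force"],s["wrist_torque"])
c=capture("top"); save(c,"t40",(310,160,430,260),6)
E
```

```text
48.55 [ 537.76941926 -250.20018353  152.01009007] [-12.6  19.4] [1.92177643 5.31010991 7.58647972] [ 1.28334186 -0.52966262 -0.06916011]
```

View pics/t40.png

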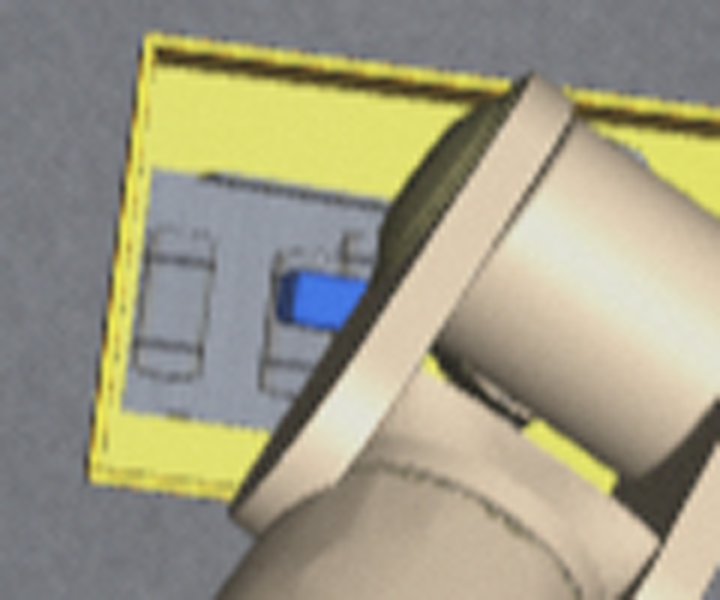

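Emit:
apply_moves:
  targets:
    - [0, 0, -0.2, 0]
    - [0, 0, -0.4, 0]
    - [0, 0, -0.7, 0]
    - [0, 0, -0.9, 0]
  grip: 1.5
  force: 100

```text
time_s: 49.0
eef_pos: [536.5, -250.9, 172.1]
ee_rot: [-0.0, -0.655, 0.756, 0.001]
force: [-0.3, 0.7, -4.5]
grip_width: 0.241
```

```bash
python3 - <<'E'
from h import *
s=readout.sense();print(s["time_s"],tcp()[1],tt(tcp()[1]),s["force"],s["wrist_torque"])
c=capture("top"); save(c,"t41",(310,160,430,260),6)
E
```

```text
49.0 [ 536.50880922 -250.93704121  172.12290108] [-13.8  18.5] [-0.27492566  0.69946011 -4.47138282] [-0.25748952  0.03796659 -0.02003163]
```

View pics/t41.png

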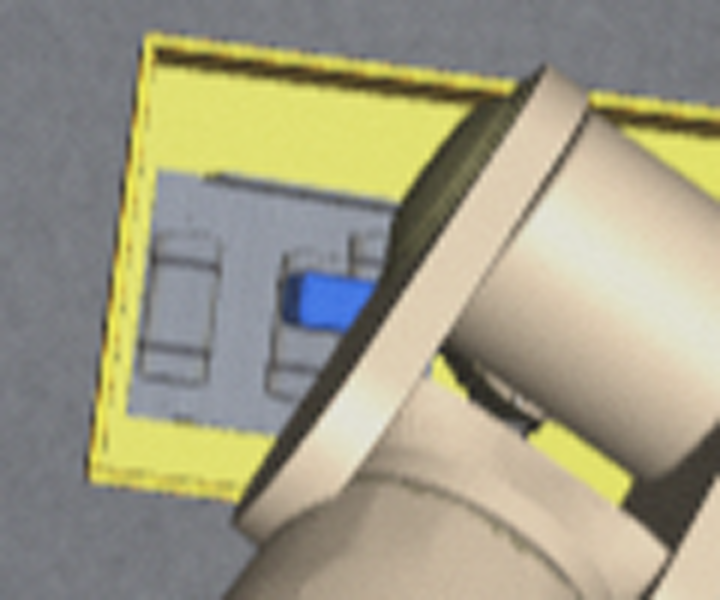

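```bash
python3 - <<'E'
from h import *
s,p,M=tcp()
p1,y1=plan([602,312,236],2.5,26,p+np.array([0,0,66]),yaw_now())
E
```

```text
[[-0.79,0.02,0.01,-1.4],[-1.57,0.01,0.01,-2.8],[-2.36,-0.11,0.01,-4.2],[-2.35,-0.28,0.02,-4.2],[-2.32,-0.45,0.02,-4.2],[-2.28,-0.62,0.02,-4.2],[-2.23,-0.78,0.01,-4.2],[-2.16,-0.95,0.02,-4.2]]
[[-2.09,-1.1,0.02,-4.2],[-2.01,-1.25,0.02,-4.2],[-1.9,-1.4,0.01,-4.1],[-1.81,-1.53,0.02,-4.2],[-1.68,-1.65,0.02,-4.2],[-1.56,-1.78,0.02,-4.2],[-1.43,-1.88,0.01,-4.2],[-1.28,-1.99,0.02,-4.2]]
[[-1.14,-2.07,0.02,-4.2],[-0.98,-2.15,0.02,-4.2],[-0.82,-2.22,0.01,-4.2],[-0.65,-2.27,0.02,-4.2],[-0.49,-2.31,0.02,-4.2],[-0.32,-2.34,0.02,-4.2],[-0.14,-2.36,0.01,-4.2],[0.03,-2.36,0.02,-4.2]]
[[0.13,-1.57,0.01,-2.8],[0.11,-0.78,0.01,-1.4]]
```

Emit:
apply_moves:
  targets:
    - [0, 0, -0.9, 0]
    - [0, 0, -1.0, 0]
    - [0, 0, -1.1, 0]
    - [0, 0, -1.1, 0]
    - [0, 0, -1.0, 0]
    - [0, 0, -0.8, 0]
    - [0, 0, -0.5, 0]
    - [0, 0, -0.2, 0]

```text
time_s: 49.85
eef_pos: [536.9, -251.2, 238.8]
ee_rot: [0.0, -0.655, 0.756, -0.0]
force: [-0.4, -0.7, -5.2]
grip_width: 0.237
```

```bash
python3 - <<'E'
from h import *
s=readout.sense();print(s["time_s"],tcp()[1],tt(tcp()[1]),s["force"])
c=capture("top"); save(c,"t42",(310,160,430,260),6)
E
```

```text
49.85 [ 536.91003298 -251.21746313  238.79427519] [-13.3  18.3] [-0.3501135  -0.72188944 -5.1521629 ]
```

View pics/t42.png

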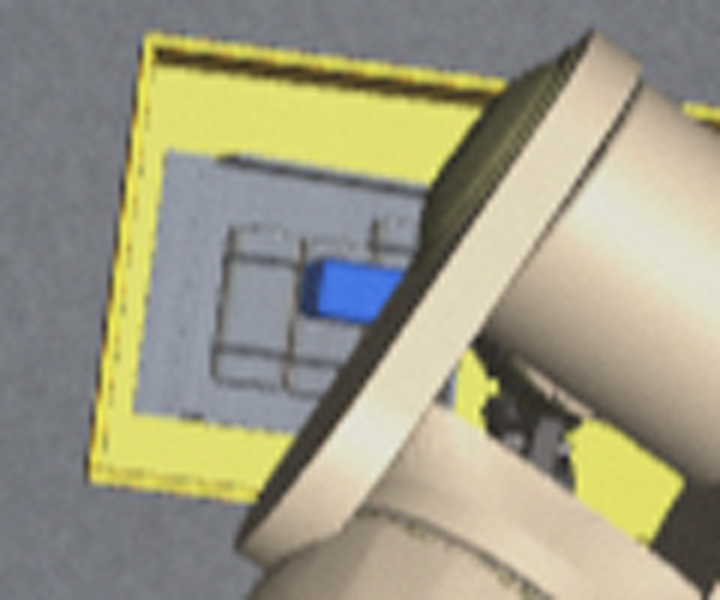

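Emit:
apply_moves:
  targets:
    - [-0.79, 0.02, 0.01, -1.4]
    - [-1.57, 0.01, 0.01, -2.8]
    - [-2.36, -0.11, 0.01, -4.2]
    - [-2.35, -0.28, 0.02, -4.2]
    - [-2.32, -0.45, 0.02, -4.2]
    - [-2.28, -0.62, 0.02, -4.2]
    - [-2.23, -0.78, 0.01, -4.2]
    - [-2.16, -0.95, 0.02, -4.2]

```text
time_s: 50.7
eef_pos: [555.5, -84.6, 236.9]
ee_rot: [-0.0, 0.827, -0.562, -0.0]
force: [0.1, 0.1, -5.9]
grip_width: 0.241
```

Emit:
apply_moves:
  targets:
    - [-2.09, -1.1, 0.02, -4.2]
    - [-2.01, -1.25, 0.02, -4.2]
    - [-1.9, -1.4, 0.01, -4.1]
    - [-1.81, -1.53, 0.02, -4.2]
    - [-1.68, -1.65, 0.02, -4.2]
    - [-1.56, -1.78, 0.02, -4.2]
    - [-1.43, -1.88, 0.01, -4.2]
    - [-1.28, -1.99, 0.02, -4.2]

```text
time_s: 51.5
eef_pos: [576.8, 103.2, 235.4]
ee_rot: [-0.0, 0.954, -0.3, -0.0]
force: [-0.2, -0.2, -4.8]
grip_width: 0.241
```

Emit:
apply_moves:
  targets:
    - [-1.14, -2.07, 0.02, -4.2]
    - [-0.98, -2.15, 0.02, -4.2]
    - [-0.82, -2.22, 0.01, -4.2]
    - [-0.65, -2.27, 0.02, -4.2]
    - [-0.49, -2.31, 0.02, -4.2]
    - [-0.32, -2.34, 0.02, -4.2]
    - [-0.14, -2.36, 0.01, -4.2]
    - [0.03, -2.36, 0.02, -4.2]

```text
time_s: 52.3
eef_pos: [598.1, 290.9, 233.9]
ee_rot: [-0.0, 1.0, -0.012, -0.0]
force: [0.5, -0.9, -5.1]
grip_width: 0.244
```

Emit:
apply_moves:
  targets:
    - [0.13, -1.57, 0.01, -2.8]
    - [0.11, -0.78, 0.01, -1.4]

```text
time_s: 52.5
eef_pos: [600.7, 314.5, 233.4]
ee_rot: [-0.0, 1.0, 0.025, -0.001]
force: [-0.0, -0.4, -4.8]
grip_width: 0.244
```

```bash
python3 - <<'E'
from h import *
s=readout.sense();print(s["time_s"],tcp()[1],yaw_now(),s["force"],s["joints"])
c=capture("side"); save(c,"s43",(230,90,350,190),6)
E
```

```text
52.5 [600.66616795 314.54218353 233.43817477] 2.828143999024757 [-0.01004008 -0.35075733 -4.82354346] [3.09840213e-01 7.11138817e-01 1.06093399e+00 6.55762905e-04
 1.37049081e+00 1.83114553e+00]
```

View pics/s43.png

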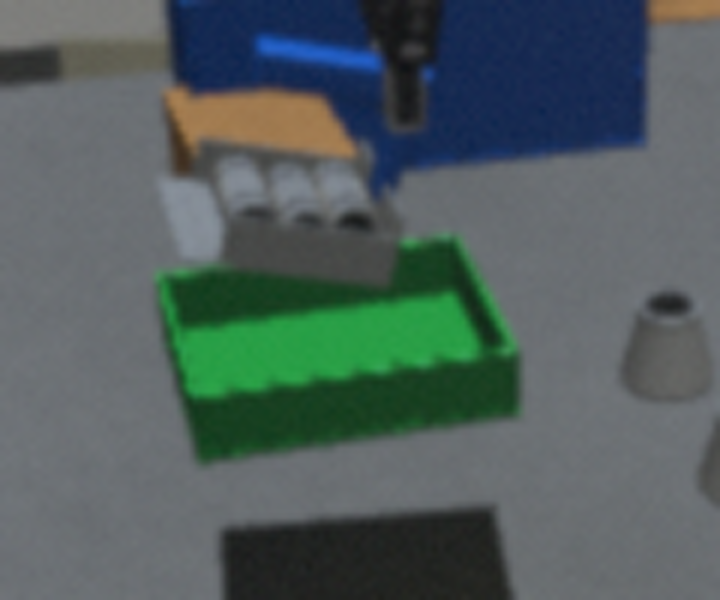

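Emit:
apply_moves:
  targets:
    - [0, 0, 0.5, 0]
    - [0, 0, 1.1, 0]
    - [0, 0, 1.4, 0]
    - [0, 0, 1.4, 0]
    - [0, 0, 1.3, 0]
    - [0, 0, 0.9, 0]
    - [-0.2, 0, 0.6, 0]
    - [-0.3, 0, 0.2, 0]

```text
time_s: 53.35
eef_pos: [597.2, 311.9, 160.3]
ee_rot: [-0.0, 1.0, 0.022, 0.001]
force: [5.2, -0.1, 2.6]
grip_width: 0.241
```

Emit:
apply_moves:
  targets:
    - [-0.3, 0, 0, 0]
    - [-0.3, 0, 0, 0]
    - [-0.2, 0, 0, 0]
  grip: 1.8
  force: 20

```text
time_s: 53.65
eef_pos: [589.4, 311.8, 162.0]
ee_rot: [-0.001, 1.0, 0.022, 0.002]
force: [7.4, -0.2, 5.1]
grip_width: 0.241
```

Emit:
apply_moves:
  targets:
    - [-0.4, 0, -0.4, 0]
    - [-0.5, 0, -0.6, 0]
    - [-0.5, 0, -0.6, 0]
    - [-0.5, 0, -0.6, 0]

```text
time_s: 54.05
eef_pos: [570.2, 310.6, 182.8]
ee_rot: [-0.0, 1.0, 0.022, 0.002]
force: [5.7, 0.1, -4.4]
grip_width: 0.241
```

```bash
python3 - <<'E'
from h import *
s=readout.sense();print(s["time_s"],tcp()[1],s["force"],s["wrist_torque"])
c=capture("side"); save(c,"s44",(230,90,350,190),6)
E
```

```text
54.05 [570.15474529 310.63554887 182.78053393] [ 5.72777131  0.05268957 -4.39014486] [-0.17488391 -1.48344983  0.02472696]
```

View pics/s44.png

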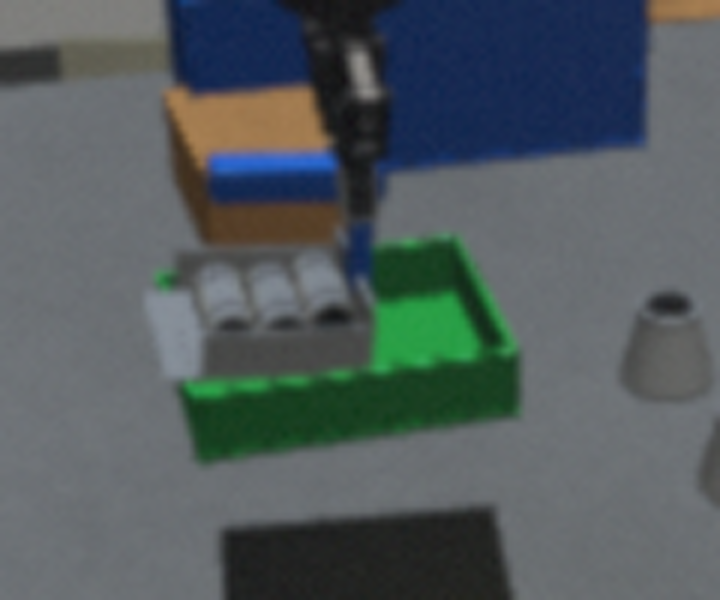

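Emit:
apply_moves:
  targets:
    - [0.2, 0, 0, 0]
    - [0.4, 0, 0, 0]
    - [0.6, 0, 0, 0]
    - [0.7, 0, 0, 0]
    - [0.6, 0, 0.3, 0]
    - [0.4, 0, 0.8, 0]
    - [0.2, 0, 1.0, 0]
    - [0, 0, 0.6, 0]
  grip: 1.5
  force: 40

```text
time_s: 54.9
eef_pos: [601.1, 311.9, 154.5]
ee_rot: [0.0, 1.0, 0.022, 0.0]
force: [-3.8, -4.3, 27.8]
grip_width: 0.239
```

```bash
python3 - <<'E'
from h import *
s=readout.sense();print(s["time_s"],tcp()[1],s["force"],s["wrist_torque"])
c=capture("side"); save(c,"s45",(230,90,350,190),6)
E
```

```text
54.9 [601.09855812 311.93677545 154.53877596] [-3.7781313  -4.33544723 27.76831682] [-0.87666847  0.91321016  0.00682424]
```

View pics/s45.png

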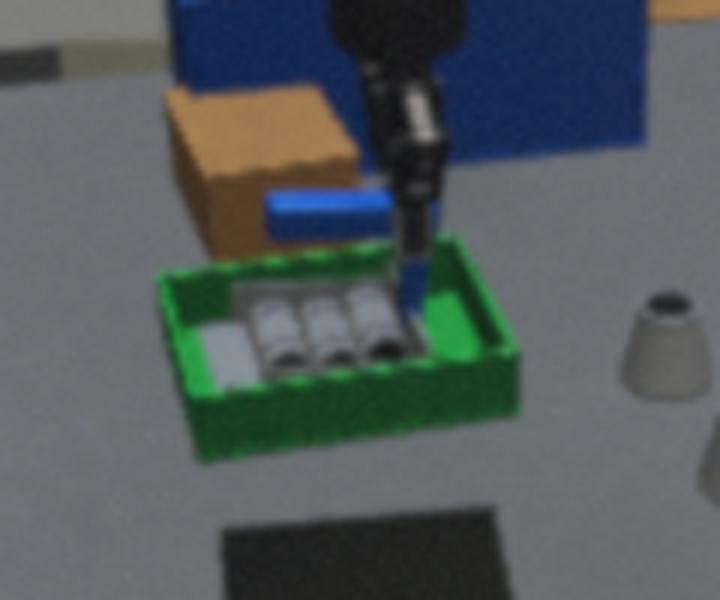

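Emit:
apply_moves:
  targets:
    - [-0.5, 0, -0.08, 0]
    - [-1.0, 0, 0, 0]
    - [-1.0, 0, 0, 0]
    - [-0.6, 0, 0, 0]
    - [-0.9, 0, -0.6, 0]
    - [-0.9, 0, -0.8, 0]
    - [-0.9, 0, -0.8, 0]
    - [-0.9, 0, -0.7, 0]
  grip: 1.8
  force: 20

```text
time_s: 55.75
eef_pos: [534.0, 309.2, 185.6]
ee_rot: [-0.0, 1.0, 0.022, 0.002]
force: [3.3, 0.1, -8.0]
grip_width: 0.238
```

```bash
python3 - <<'E'
from h import *
s=readout.sense();print(s["time_s"],tcp()[1],s["force"],s["wrist_torque"])
c=capture("side"); save(c,"s46",(230,90,350,190),6)
E
```

```text
55.75 [534.01061613 309.18256503 185.63968504] [ 3.29864805  0.08217438 -7.97444973] [ 0.10089148 -1.83884301 -0.13019053]
```

View pics/s46.png

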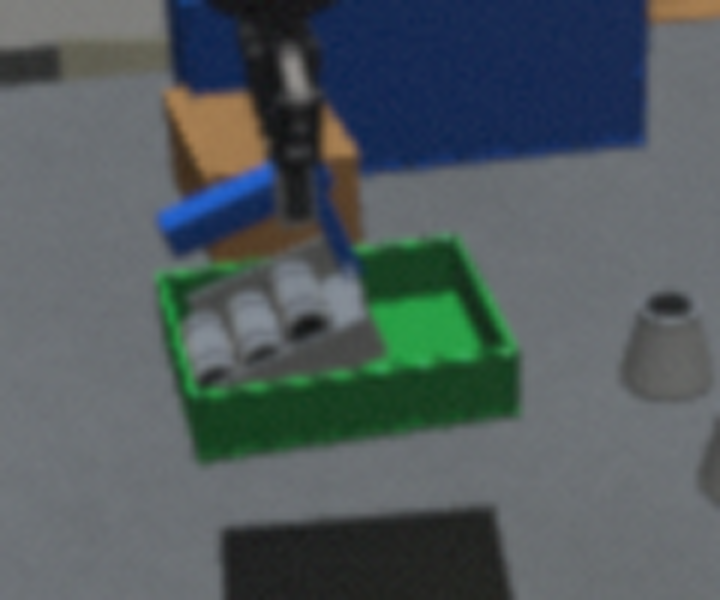

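Emit:
apply_moves:
  targets:
    - [0.4, 0, -0.2, 0]
    - [0.8, 0, -0.2, 0]
    - [1.2, 0, -0.2, 0]
    - [1.3, 0, -0.2, 0]
    - [1.4, 0, -0.2, 0]
    - [1.4, 0, -0.2, 0]
    - [1.2, 0, -0.2, 0]
    - [0.8, 0, -0.2, 0]
  grip: 1.5
  force: 100

```text
time_s: 56.6
eef_pos: [619.9, 312.6, 200.1]
ee_rot: [0.0, 1.0, 0.022, -0.001]
force: [0.6, -0.2, -3.8]
grip_width: 0.24
```

```bash
python3 - <<'E'
from h import *
s=readout.sense();print(s["time_s"],tcp()[1],s["force"],s["wrist_torque"])
c=capture("side"); save(c,"s47",(230,90,350,190),6)
E
```

```text
56.6 [619.93573544 312.64180753 200.05108032] [ 0.57242499 -0.19920088 -3.75157015] [-0.00450651 -0.14607493 -0.00137542]
```

View pics/s47.png

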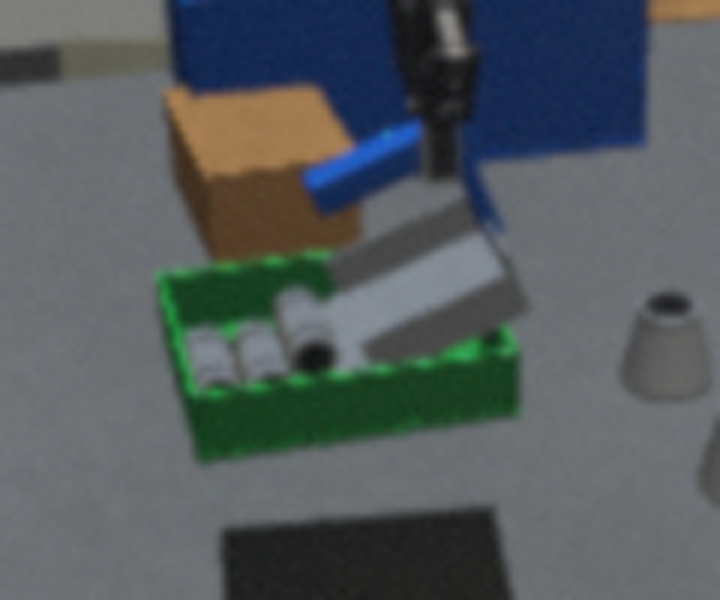

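Emit:
apply_moves:
  targets:
    - [0.8, 0, 0, 0]
    - [0.9, 0, 0, 0]
    - [0.9, 0, -0.2, 0]
    - [0.6, 0, -0.3, 0]
    - [0.2, 0, -0.6, 0]

```text
time_s: 57.15
eef_pos: [653.1, 314.2, 210.8]
ee_rot: [0.0, 1.0, 0.022, -0.001]
force: [0.2, 0.1, -4.0]
grip_width: 0.245
```

```bash
python3 - <<'E'
from h import *
s=readout.sense();print(s["time_s"],tcp()[1],yaw_now(),s["force"],s["wrist_torque"])
c=capture("side"); save(c,"s48",(230,90,350,190),6)
E
```

```text
57.15 [653.06596626 314.15336811 210.81406717] 2.5022920509943916 [ 0.1836127   0.10074261 -4.04114346] [ 0.00254589 -0.00565465 -0.01891598]
```

View pics/s48.png

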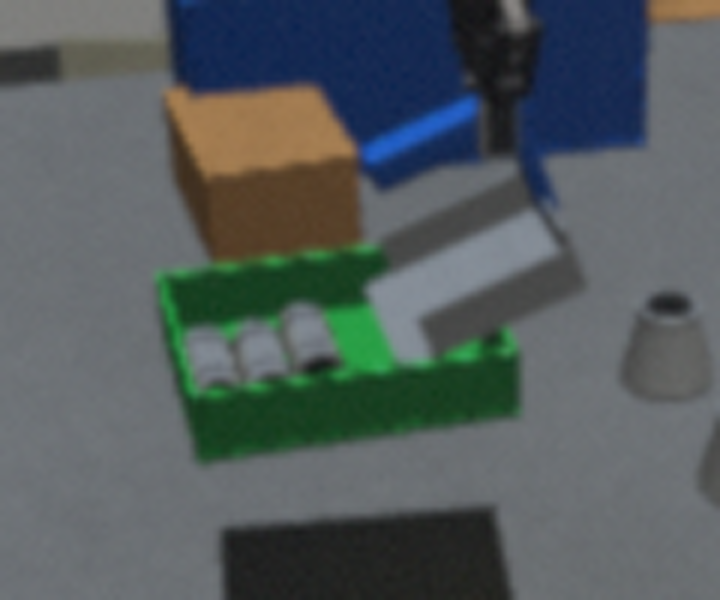

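```bash
python3 - <<'E'
from h import *
s,p,M=tcp()
p1,y1=plan([542,67.5,250],-9.7,10,p+np.array([0,0,40]),yaw_now())
E
```

```text
[[-0.51,1.01,0.01,0.5],[-1.0,2.02,0.02,1.0],[-1.44,3.06,0.03,1.6],[-1.36,3.1,0.04,1.5],[-1.28,3.13,0.03,1.5],[-1.2,3.17,0.03,1.5],[-1.11,3.19,0.03,1.6],[-1.02,3.23,0.03,1.5]]
[[-0.63,2.17,0.02,1.0],[-0.29,1.09,0.02,0.5]]
```

Emit:
apply_moves:
  targets:
    - [0, 0, -1.6, 0]
    - [0, 0, -2.4, 0]
    - [-0.51, 1.01, 0, 0.5]
    - [-1.0, 2.02, 0.02, 1.0]
    - [-1.44, 3.06, 0.03, 1.6]
    - [-1.36, 3.1, 0.04, 1.5]
    - [-1.28, 3.13, 0.03, 1.5]
    - [-1.2, 3.17, 0.03, 1.5]

```text
time_s: 58.0
eef_pos: [582.2, 159.1, 250.6]
ee_rot: [-0.0, 0.999, -0.045, 0.0]
force: [0.3, 0.5, -3.2]
grip_width: 0.241
```

Emit:
apply_moves:
  targets:
    - [-1.11, 3.19, 0.5, 1.6]
    - [-1.02, 3.23, 1.2, 1.5]
    - [-0.63, 2.17, 1.6, 1.0]
    - [-0.29, 1.09, 1.4, 0.5]
    - [0, 0, 0.9, 0]
    - [0, 0, 0.3, 0]

```text
time_s: 58.6
eef_pos: [541.4, 67.9, 190.9]
ee_rot: [-0.0, 0.996, -0.084, -0.0]
force: [-0.2, -0.5, -2.3]
grip_width: 0.244
```

```bash
python3 - <<'E'
from h import *
s=readout.sense();print(s["time_s"],tcp()[1],yaw_now(),s["force"])
c=capture("side"); save(c,"s49",(230,90,350,220),5)
E
```

```text
58.6 [541.36229856  67.91292864 190.88275759] -9.673444042412868 [-0.20023415 -0.51686743 -2.31737716]
```

View pics/s49.png

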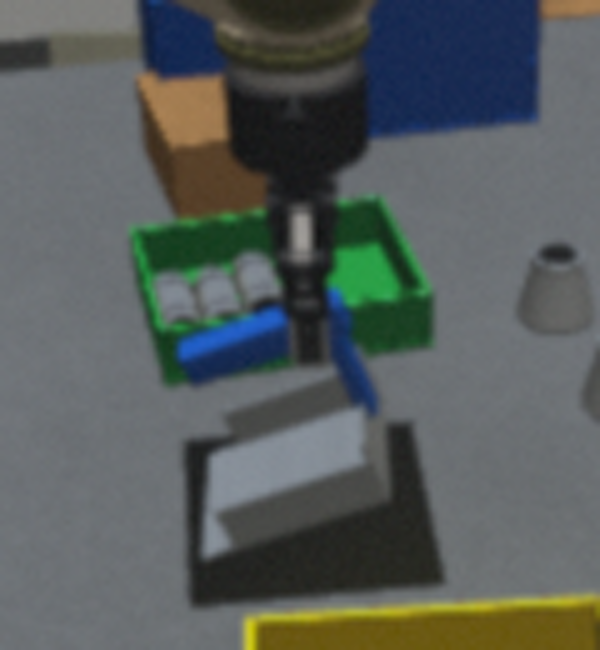

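Emit:
apply_moves:
  targets:
    - [0, 0, 0.5, 0]
    - [0.3, 0, 0.3, 0]
    - [0.5, 0, 0.36, 0]
    - [0.6, 0, 0.42, 0]
    - [0.6, 0, 0.45, 0]
    - [0.6, 0, 0.48, 0]
    - [0.6, 0, 0.5, 0]
    - [0.5, 0, 0.45, 0]
  grip: 1.8
  force: 20

```text
time_s: 59.45
eef_pos: [579.0, 61.5, 157.3]
ee_rot: [-0.0, 0.996, -0.084, 0.001]
force: [1.1, -0.0, 4.0]
grip_width: 0.243
```

```bash
python3 - <<'E'
from h import *
s=readout.sense();print(s["time_s"],tcp()[1],yaw_now(),s["force"])
c=capture("side"); save(c,"s50",(230,90,350,220),5)
E
```

```text
59.45 [578.95332796  61.48127851 157.33799424] -9.680791834021935 [ 1.06566144 -0.04738042  3.96965928]
```

View pics/s50.png

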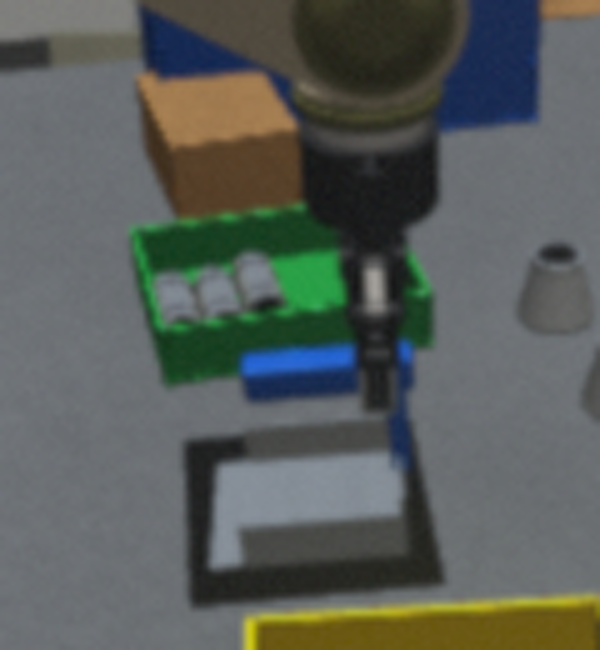

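Emit:
apply_moves:
  targets:
    - [0.2, 0, 0.2, 0]
    - [0.1, 0, 0.2, 0]
    - [0, 0, 0.1, 0]

```text
time_s: 59.8
eef_pos: [582.6, 60.8, 153.2]
ee_rot: [-0.0, 0.996, -0.084, 0.002]
force: [3.9, 1.1, 10.9]
grip_width: 0.243
```

Emit:
apply_moves:
  targets:
    - [0, 0, -0.05, 0]
    - [0, 0, 0, 0]
    - [0, 0, 0, 0]
    - [0, 0, 0, 0]
    - [0, 0, 0, 0]
  grip: 6.0

```text
time_s: 60.3
eef_pos: [580.9, 60.9, 152.2]
ee_rot: [0.0, 0.996, -0.084, -0.0]
force: [1.1, -0.3, 0.2]
grip_width: 0.7
```

Emit:
apply_moves:
  targets:
    - [0, 0, -0.8, 0]
    - [0, 0, -1.6, 0]
    - [0, 0, -2.2, 0]
    - [0, 0, -2.4, 0]
    - [0, 0, -2.0, 0]
    - [0, 0, -1.2, 0]
    - [0, 0, -0.5, 0]

```text
time_s: 61.0
eef_pos: [581.1, 60.9, 260.7]
ee_rot: [0.0, 0.996, -0.084, 0.001]
force: [0.4, 0.4, -0.5]
grip_width: 0.701
```

```bash
python3 - <<'E'
from h import *
s=readout.sense();print(s["time_s"],tcp()[1],s["force"],s["grip_width"])
c=capture("side"); save(c,"s51",(220,90,420,345),2.3)
c=capture("top"); save(c,"t51",(120,120,480,300),2.2)
E
```

```text
61.0 [581.07451229  60.85118707 260.65721733] [ 0.44136205  0.37532701 -0.49654865] 0.7006604400266208
```

View pics/s51.png

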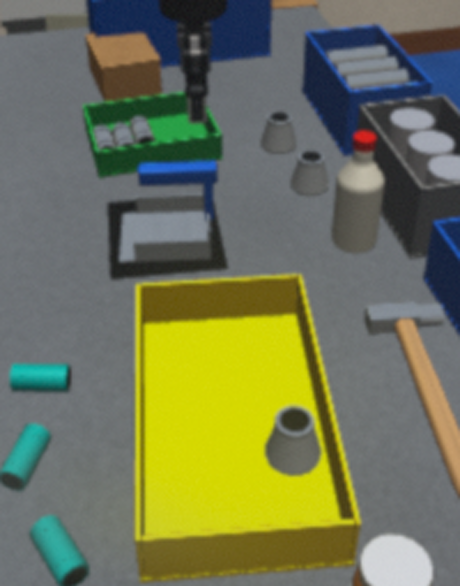

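View pics/t51.png

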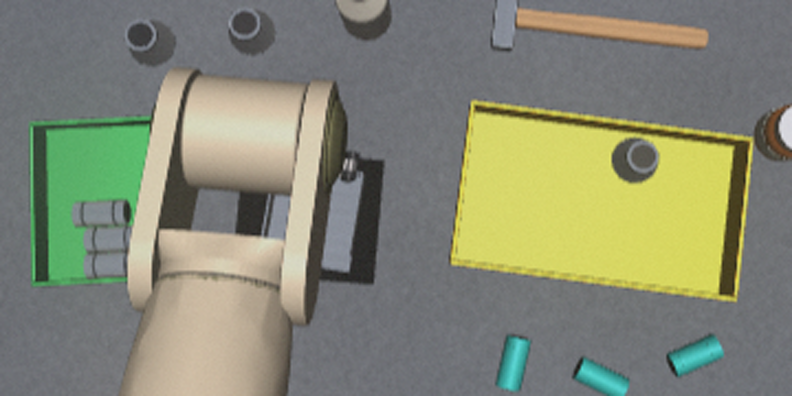

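```bash
python3 - <<'E'
from h import *
print(ctrl.finish_job()); print(readout.sense()["time_s"])
E
```

```text
the job is handed in; nothing more can be done
None
the job is handed in; nothing more can be done
```

The job is handed in at about 61 s. All three chrome sleeves are in the green tray and the scoop stands upright and released on its mat, but one sleeve fell out of the scoop twice on the way.

**What went wrong**
- **First lift-out:** the front sleeve rolled off the level nose over the tote's end wall. It fell about 7 cm onto the bench and rolled up against the orange crate.
- **Recovery:** I rolled it back with the underside of the scoop and scooped it up against the outside of the tote. It then rolled off again and dropped into the tote.
- **Crate contact:** the scoop, or possibly the gripper, pressed against the crate with about 34 N while I recovered the sleeve. I did not check the crate's position afterwards.
- **High wrist forces:** about 60 N when the nose jammed on the tote wall and about 45 N in the final scoop, both under the 120 N limit. I cannot tell from this whether any gripper-body contact exceeded 40 N.

**How it finished**
- **Scooping:** I trapped the third sleeve against the tote's left end wall, not the corner where the sleeves started, and ran the scoop along the floor under it. The other two were still in the scoop from the first pass. I then tipped the nose up and lifted all three together; the picture shows three sleeves and the load read about 5.2 N.
- **Tipping out:** I tipped them out with the nose at the tray floor, then set the scoop down and let go.

**Last checks:** the final pictures show the three sleeves lying in the tray and the scoop flat on its mat. The tote is empty apart from its end cap, which has not visibly moved, and the gripper is clear. No move brought the gripper to a sleeve.

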